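Stop the coasting hone and lock its spindle

ROBOT

A 6-joint arm with a two-finger parallel gripper is mounted at the origin on a cart in front of the work surface, level with it; the furniture and walls round the work are solid. World frame = base frame: x ahead of the robot, y to its left, z up, the work surface at z = 0. Lengths are in m, angles in degrees, forces in N, time in s.
With the tool pointing down it reaches from about 0.275 to 0.775 m from the base axis. Payload 14.6 kg.
Tool frame: the origin (TCP) lies between the finger pads; the fingertips stand 17 mm ahead of it and the grasp point (between the pads) lies 2 mm behind it; z points along the fingers, x is the direction in which the jaws open and shut, and the axes are right-handed (so a half turn about z gives the same grasp; the last joint's range is limited). The gripper opens to 85 mm and grips with 20 to 120 N. Pads are 22 mm wide; open, the fingers measure 114 mm over their backs; the gripper's body (76 mm by 85 mm) begins 54 mm behind the grasp point. The pads swing forward as they close: fully open they stand 13 mm farther back than shut.
Start: joints at [60.315, 15.075, -2.767, 72.158, 0, 81.102], TCP at [0.186, 0.491, 0.227] pointing down, gripper open.
Joint ranges: [-151.79, 151.79], [-50.71, 97.33], [-67.44, 78.34], [-121.81, 120.89], [-77.56, 73.72], [-180, 180]. Speed limits (degrees/s): [108.29, 108.29, 147.25, 159.86, 180, 180].

INTERFACE

Orientations are given as a 3x3 rotation matrix whose columns are the frame's x, y, z axes.
In Python, from cell import r gives the robot as it stands.
- The arm moves only by the tool servo_tool, never from a script. Its argument "motion" is a list of rows, each a list of 2 entries, a list of its own where there are three numbers: the shift along the tool's x, y, z in cm, then the turn about the tool's z in rad. A call has 1 to 5 rows; each row is the pose to reach, as a shift and turn from the pose commanded when the call began, along the tool's axes at that moment; what a row does not reach only later rows make up. A row lasts 1/10 s, in which the tool goes at most 50 mm and 8.59 degrees, less where a joint would pass 70% of its speed; a pose out of reach is approached as far as the arm can. A call with a gripper value outside its range is refused whole. "grip" is the opening in per cent of the stroke, from 0 (shut) to 100 (fully open), set as the call begins (left out, the last holds). The fingers move at their own pace and stop on an object; the grip force is fixed at half the most. Time passes only in rows, so rows that repeat a pose let the fingers close. It gives the time, the measured TCP pose, the force and the opening at its end, in the units of the state.
- r.observe(): the state, without advancing time (a new reading comes with each control period).
- r.capture(name): name is "scene" or "side" or "wrist"; returns a dict with "image" (384x512x3 uint8, red, green, blue), "vfov" (degrees; the focal length in pixels is half the picture's height over the tangent of half this angle, whatever the lens; pixels are square), "cx", "cy" (the principal point, pixels), "R" (3x3) and "t" (3): a world point X has camera coordinates R X + t; the wrist camera has in their place "tool_from_camera" (4x4, takes a point from camera to tool coordinates, whose origin is the TCP and whose axes are the tool frame's). Camera axes: x right, y down, z forward; pixel columns grow to the right and rows downward; lengths in m; the calibration is good to about 2 mm. The wrist camera is an equidistant fisheye: a pixel r from the principal point sees the ray r / f radians off the axis. A picture is of the moment at which its call begins: read the wrist's pose just before it. There is no depth.
- r.hand_in(): hands the job in, once; it reports no verdict.
The state is a dict: "clock": time; "joint_pos": joint angles; "qvel": joint speeds; "joint_efforts": joint torques, N m; "position": TCP position; "ee_rot": TCP orientation; "force": force on the tool from outside, world axes, zero at the start; "moment": the same for the moment, N m; "opening": finger opening in m.
Only numpy, scipy, OpenCV 4.12 (cv2) and the standard library are available. Lean on these libraries where they do the work, as an engineer would, in place of code of your own. Each camera call takes 0.05 s, during which the arm holds its last target.

TASK

The graver hone has been switched off and its bare metal platen is still coasting round under the eye shield. Reach in under the shield and brake the platen with a light touch of the fingers so that it stops with the notch in its rim in line with the slot of the lock bolt; then, with the platen at rest, push the lock bolt fully home into the notch so that the lap can be changed. Do not run the bolt against the turning platen, and leave the mug, the stone case and the two standing seals where they are.

Things in the scene. Friction and masses are not known exactly. Their poses are not given: they have to be found in the camera images.
- hone: Small bench hone fixed to the desk: grey wedge housing, 170 mm wide (y), from x -110 to +85 mm, its deck sloping up to the back at 20 degrees (44 mm high at the front edge, 84 mm at x = 0). Origin on the desk under the point where the platen's axis meets the deck; x points from the operator's side to the back, y left, z up
- shield_front (a point): Middle of the front edge of the fixed clear eye shield over the platen, 255 mm above the desk, 85 mm in front of the hone's origin. Shield: dark frame, 170 mm wide, 135 mm deep, falling to 236 mm at the back. It bars the way straight down to platen and knob: come from the front, the tool leaned back 35 to 40 degrees, fingertips pointing forward and down
- platen_centre (a point): Fixed point on the platen's axis, in the plane of its upper face. The platen is a plain aluminium disc, 136 mm across, 12 mm thick, parallel to the 20 degree deck, its face 20 mm off the deck. A round steel cap, 34 mm across, 6 mm high, stands on its middle; from 20 to 54 mm radius the face is flat all round and may be touched
- platen: The disc itself: origin on its axis in the upper face, z square to the face, up; the notch lies on its -x side. Turns anticlockwise seen from above: up to speed within 1.5 s of the start, then coasts at 1.1 to 1.7 rad/s, losing 0.03 rad/s each second. A few newtons of fingertip on the face stop it almost at once; a finger moved along drags it round. Freely borne, it may creep a little if let go sideways, else it stays
- platen_notch (a point): Middle of the only notch in the platen's rim, in the plane of the upper face, 62 mm from the axis; goes round with the platen. The notch is cut right through the disc, 24 mm wide at the rim, 19 mm at its floor, 13 mm deep
- notch_home (a point): Fixed point where platen_notch lies when the notch is exactly in line with the slot of the lock bolt: 62 mm from the axis on the operator's side (-x of the hone), in the plane of the platen's face. The slot is the 13 mm gap between two dark steel cheeks on the deck just outside the rim
- lock_bolt (a joint): Travel of the lock bolt in m: 0 drawn back (start), 0.014 fully home. It slides towards the platen's axis along the deck: +x of the hone and up at 20 degrees. Its tongue, 10 mm wide with a round nose, meets the rim after 3 mm and enters only where the notch is (up to 8 mm off the middle: the nose then turns the platen to fit). Takes about 3 N; stays where left
- bolt_knob (a point): Middle of the lock bolt's upright black knob, 15 mm in diameter, square to the deck: its grip part reaches 9 mm above and below this point, its top 11 mm above, the steel straps lie 13 mm below. Moves with the bolt; push it from its front side, or pinch it from left and right
- mug: Dark mug, 94 mm high, standing to the right of the hone; origin at the middle of its underside
- stone_case: Dark sharpening-stone case, 30 x 88 x 17 mm, lying just right of the hone; origin at the middle of its underside
- seal_pale: Pale wooden seal blank standing upright just left of the hone, 16 mm thick, 60 mm high; origin at the middle of its underside
- seal_dark: Dark seal blank standing upright left of the hone, nearer the operator, 14 mm thick, 60 mm high; origin at the middle of its underside

How it is judged:
By the outcome, as a careful person would: the job done as asked, in the order asked, and still so for the second after the job is handed in, with the robot touching nothing.
It also fails if it takes over 48 s, if anything falls off the work surface, if the arm or the gripper's body presses on something with over 40 N, if the wrist force passes 120 N, or if a joint passes its speed limit or range.

## Working session

There is one attempt and no reset: what is moved stays moved. The work goes in short steps, Python scripts to look and compute and a tool call to move; the robot and the scene stay as the last step left them, time stands still between calls to the robot, and variables do not carry over. Pictures are saved under pics/ and viewed, and the job is handed in when it is done.

Besides the shell and the picture viewer there is one more tool, called after "Emit:" in YAML: its name, and indented under it one key for each argument. servo_tool: Moves the arm, as the interface text tells. Its arguments: {"type":"object","properties":{"motion":{"type":"array","items":{"type":"array"}},"grip":{"type":"number"}},"required":["motion"]}

```bash
ls -la; mkdir -p pics; cat > h.py <<'E'
import numpy as np,cv2
from cell import r
def snap(n,f):
    s=r.observe(); c=r.capture(n)
    cv2.imwrite('pics/'+f+'.png',cv2.cvtColor(c['image'],cv2.COLOR_RGB2BGR))
    d={k:np.array(v) for k,v in c.items()}
    d['clock']=s['clock'];d['pos']=s['position'];d['rot']=s['ee_rot']
    np.savez('pics/'+f+'.npz',**d)
    return s,c
E
python3 - <<'E'
from h import *
s,c=snap('scene','s0'); 
print(s)
s,c2=snap('side','d0')
for c in (c,c2): print(c['vfov'],c['cx'],c['cy'],c['R'],c['t'])
print(r.observe()['clock'])
E
```

```text
total 12
drwxr-xr-x  3 agent agent 4096 Dec  7 01:19 .
drwxr-xr-x 23 root  root  4096 Dec  7 01:19 ..
drwxr-xr-x  2 agent agent 4096 Dec  7 01:19 pics
{'clock': 0.0, 'joint_pos': array([ 6.03145031e+01,  1.50989236e+01, -2.80489106e+00,  7.21578192e+01,
       -4.61926404e-04,  8.11023733e+01]), 'qvel': array([ 0.02794357,  0.10442787,  0.04649374,  0.10783627, -0.03103402,
       -0.10891508]), 'joint_efforts': array([ 2.02493029e-03, -6.37611008e+01,  3.84561360e+01,  1.35607109e-02,
       -4.43885440e-06, -2.28424545e-05]), 'position': array([0.18618836, 0.49057162, 0.22701706]), 'ee_rot': array([[ 3.54908764e-01,  9.34900793e-01, -5.25730424e-04],
       [ 9.34900335e-01, -3.54909118e-01, -9.38525193e-04],
       [-1.06401447e-03, -1.58414733e-04, -9.99999421e-01]]), 'force': array([ 0.12835104, -0.40775417, -0.58357536]), 'moment': array([-0.00729069,  0.01387652, -0.00487446]), 'opening': 0.08549858447529449}
56.7984434972326 257.1968739742035 184.82538558040338 [[ 0.48603305 -0.87393869  0.00174342]
 [-0.47362912 -0.26508002 -0.83988573]
 [ 0.73447078  0.40738648 -0.54276047]] [-0.18930831  0.42869607  0.49785244]
54.054988089083324 259.2490573807248 189.54959711786728 [[-0.9835468  -0.17974249  0.01811965]
 [-0.08609266  0.37817941 -0.92172034]
 [ 0.15881983 -0.90811507 -0.38743166]] [0.56347849 0.15765633 1.08973279]
0.1
```

View pics/s0.png

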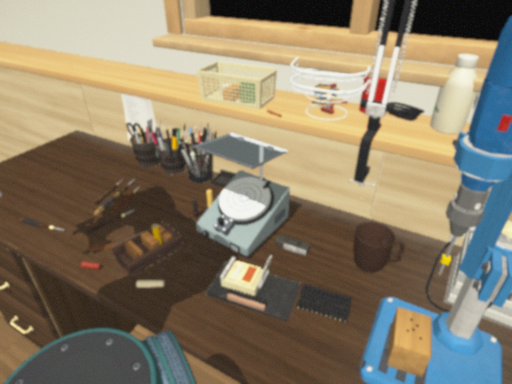

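View pics/d0.png

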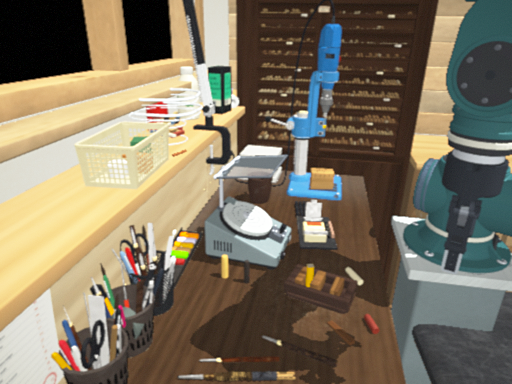

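```bash
python3 - <<'E'
import cv2
a=cv2.imread('pics/s0.png')[125:285,180:330]
b=cv2.imread('pics/d0.png')[140:300,190:340]
cv2.imwrite('pics/s0z.png',cv2.resize(a,None,fx=3.75,fy=3.75,interpolation=cv2.INTER_CUBIC))
cv2.imwrite('pics/d0z.png',cv2.resize(b,None,fx=3.75,fy=3.75,interpolation=cv2.INTER_CUBIC))
E
```

```text
(no output)
```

View pics/s0z.png

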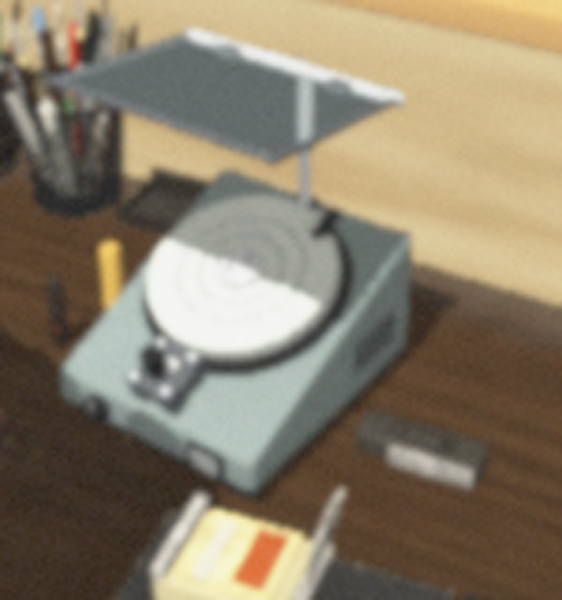

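View pics/d0z.png

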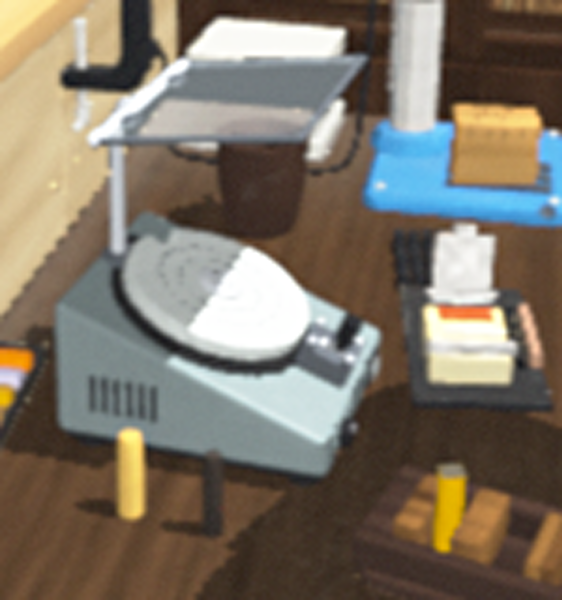

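```bash
cat > geo.py <<'E'
import numpy as np
from scipy.optimize import least_squares
def cam(f):
    d=np.load('pics/'+f+'.npz'); f_=d['image'].shape[0]/2/np.tan(np.radians(d['vfov'])/2)
    return dict(R=d['R'],t=d['t'],f=f_,c=np.array([d['cx'],d['cy']]),im=d['image'],clock=float(d['clock']))
def proj(c,X):
    P=np.atleast_2d(X)@c['R'].T+c['t']; return P[:,:2]/P[:,2:]*c['f']+c['c']
def H(p,X):
    x,y,a=p; X=np.atleast_2d(X); Rz=np.array([[np.cos(a),-np.sin(a),0],[np.sin(a),np.cos(a),0],[0,0,1]])
    return X@Rz.T+[x,y,0]
S=np.sin(np.radians(20));C=np.cos(np.radians(20))
def face(u,v,h=0): # coordinates in platen face plane: u uphill from axis, v left, h above face
    # platen_centre = (0,0,.084)+ .020*n
    n=np.array([-S,0,C]); return np.array([0,0,.084])+(.020+h)*n+u*np.array([C,0,S])+v*np.array([0,1,0])
E
python3 - <<'E'
from geo import *
import cv2
cs,cd=cam('s0'),cam('d0')
z=lambda u,v,ox,oy:((u+.5)/3.75-.5+ox,(v+.5)/3.75-.5+oy)
dk=lambda x:.084+x*np.tan(np.radians(20))
ob=[(cs,[-.110,.085,.044],z(65,368,180,125)),(cs,[-.11,-.085,0],z(250,492,180,125)),
(cs,[.085,-.085,dk(.085)],z(410,238,180,125)),(cs,[.085,.085,dk(.085)],z(225,172,180,125)),
(cs,[-.085,.085,.255],z(57,80,180,125)),(cs,[-.085,-.085,.255],z(275,160,180,125)),(cs,[.05,-.085,.236],z(405,98,180,125)),(cs,[.05,.085,.236],z(187,30,180,125)),
(cd,[-.085,-.085,.255],z(368,57,190,140)),(cd,[-.085,.085,.255],z(305,140,190,140)),(cd,[.05,.085,.236],z(95,140,190,140)),(cd,[.05,-.085,.236],z(185,62,190,140)),
(cd,[.085,.085,0],z(60,430,190,140)),(cd,[-.11,.085,0],z(328,478,190,140)),(cd,[.085,.085,dk(.085)],z(57,298,190,140)),(cd,[-.11,-.085,.044],z(380,328,190,140))]
def res(p): return np.concatenate([(proj(c,H(p,X))[0]-np.array(uv)) for c,X,uv in ob])
best=min((least_squares(res,[.5,.1,a],loss='soft_l1') for a in np.radians([-150,-90,-45,0,45,90])),key=lambda s:s.cost)
p=best.x;print(p,np.degrees(p[2]),best.cost);print(res(p).reshape(-1,2).round(1))
np.save('hone.npy',p)
print('centre',H(p,face(0,0)),'home',H(p,face(-.062,0)))
def draw(c,im,ox,oy):
    k=3.75
    im=cv2.resize(im[oy:oy+160,ox:ox+150,::-1],None,fx=k,fy=k,interpolation=cv2.INTER_CUBIC)
    def pl(P,col,cl=True):
        q=((proj(c,H(p,np.array(P)))-[ox,oy]+.5)*k-.5).round().astype(np.int32); cv2.polylines(im,[q],cl,col,1)
    th=np.linspace(0,2*np.pi,60)
    pl([face(.068*np.cos(t),.068*np.sin(t)) for t in th],(0,0,255))
    pl([[-.085,.085,.255],[-.085,-.085,.255],[.05,-.085,.236],[.05,.085,.236]],(0,255,0))
    pl([[-.11,.085,.044],[-.11,-.085,.044],[.085,-.085,dk(.085)],[.085,.085,dk(.085)]],(0,255,255))
    pl([face(-.05,0),face(-.062,0)],(255,0,0),False)
    return im
cv2.imwrite('pics/fit.png',np.hstack([draw(cs,cs['im'],180,125),draw(cd,cd['im'],190,140)])[::1,::1])
im=cv2.imread('pics/fit.png');cv2.imwrite('pics/fit.png',cv2.resize(im,(800,427),interpolation=cv2.INTER_AREA))
E
```

```text
[ 0.58441135  0.14266745 -0.10723027] -6.143841769374236 22.774398379911567
[[-2.1  0. ]
 [ 1.1  6.5]
 [ 1.7 -0.8]
 [ 0.1 -1.9]
 [-1.   0.7]
 [-0.1  0.5]
 [-1.7  0.8]
 [ 1.   1.6]
 [-1.1 -0.5]
 [-0.7 -1.4]
 [ 0.4 -0.5]
 [ 0.  -0.2]
 [-0.1  3.7]
 [-0.3  4.2]
 [-1.   0.3]
 [ 0.7 -1.6]]
centre [[0.57761023 0.14339955 0.10279385]] home [[0.51968392 0.14963492 0.0815886 ]]
```

View pics/fit.png

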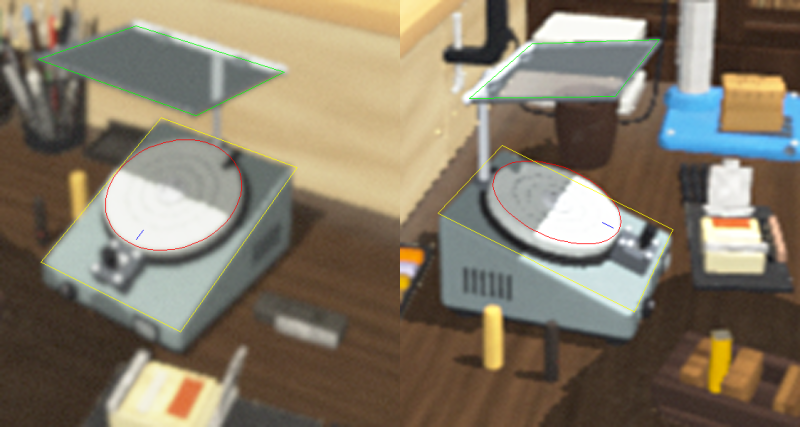

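Emit:
servo_tool:
  motion:
    - [[0,0,-1],[0,0.1,0]]

```text
invalid input at $.motion[0][1]: expected a number
```

Emit:
servo_tool:
  motion:
    - [[-3,2,-3],0]
    - [[-6,4.5,-7],0]
    - [[-9,7,-11],0]
    - [[-12,9,-15],0]
    - [[-15,11,-18],0]

```text
clock: 0.6
position: [0.2337, 0.3193, 0.4007]
ee_rot: [[0.354, 0.935, 0.0], [0.935, -0.354, 0.0], [0.0, 0.0, -1.0]]
force: [2.0, 0.7, -0.1]
opening: 0.0852
```

Emit:
servo_tool:
  motion:
    - [[-4,3,-2],0.1]
    - [[-8,5.5,-4],0.2]
    - [[-12,8,-8],0.3]
    - [[-15,10,-12],0.35]
    - [[-15,10,-17],0.35]

```text
clock: 1.1
position: [0.2738, 0.146, 0.5481]
ee_rot: [[0.657, 0.753, 0.007], [0.753, -0.657, 0.001], [0.006, 0.005, -1.0]]
force: [-113.5, -26.2, 5.0]
opening: 0.0855
```

```bash
python3 - <<'E'
from h import *
np.set_printoptions(suppress=True,precision=4)
s,c=snap('scene','s1')
print(s['joint_pos'],s['position'],s['ee_rot'])
s,c=snap('wrist','w1')
print({k:v for k,v in c.items() if k!='image'})
E
```

```text
[ 12.9298   0.6859  32.0365 120.9211  -0.0268  54.0389] [0.2738 0.146  0.5481] [[ 0.6575  0.7534  0.0074]
 [ 0.7535 -0.6575  0.0012]
 [ 0.0058  0.0048 -1.    ]]
{'vfov': 65.70646984690485, 'cx': 254.6884036376232, 'cy': 188.40435487141212, 'tool_from_camera': array([[ 1.    ,  0.0003,  0.0006, -0.0012],
       [-0.0005,  0.9577,  0.2877, -0.0734],
       [-0.0005, -0.2877,  0.9577, -0.1464],
       [ 0.    ,  0.    ,  0.    ,  1.    ]])}
```

```bash
python3 - <<'E'
from h import *
np.set_printoptions(suppress=True,precision=4)
s=r.observe()
print(s['clock'],s['joint_pos'],s['qvel'],s['position'],s['force'],s['ee_rot'][:,2])
E
```

```text
1.2 [ 13.065    0.8064  32.7102 120.6501  -0.0112  54.0956] [  2.6955  -0.4351 -11.5659   3.6519   0.3527   2.0275] [0.2784 0.1479 0.551 ] [-0.8131  0.009  -1.6619] [ 0.0214  0.0048 -0.9998]
```

View pics/w1.png

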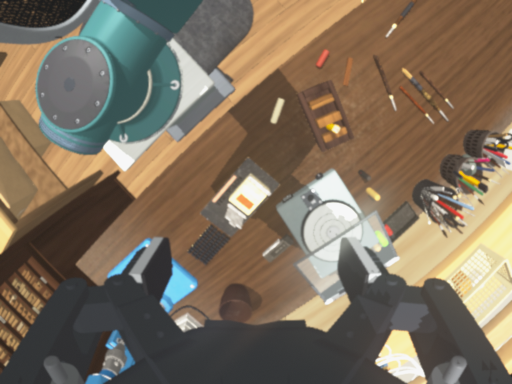

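View pics/s1.png

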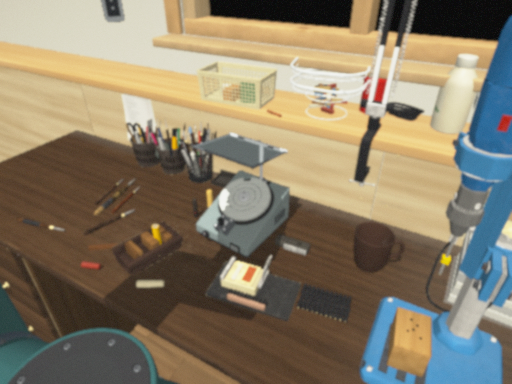

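Emit:
servo_tool:
  motion:
    - [[0,0,-0.5],0]
    - [[0,0,-1],0]
    - [[0,0,-1.5],0]
    - [[0,0,-2],0]
    - [[0,0,-2.5],0]

```text
clock: 1.7
position: [0.273, 0.1483, 0.5517]
ee_rot: [[0.653, 0.757, 0.02], [0.757, -0.653, 0.005], [0.017, 0.012, -1.0]]
force: [0.0, 0.7, -1.1]
opening: 0.0858
```

```bash
python3 - <<'E'
from h import *
np.set_printoptions(suppress=True,precision=4)
s=r.observe()
print(s['clock'],s['joint_pos'],s['qvel'],s['position'],s['force'],s['ee_rot'][:,2])
E
```

```text
1.7 [ 13.3645   0.4342  32.4798 120.8455   0.0033  54.1648] [-0.1765 -0.5386  1.8015 -0.0576  0.017  -0.055 ] [0.273  0.1483 0.5517] [ 0.0106  0.6658 -1.1485] [ 0.0204  0.0049 -0.9998]
```

Emit:
servo_tool:
  motion:
    - [[0,0,-4],0]
    - [[0,0,-8],0]
    - [[0,0,-10],0]

```text
clock: 2.0
position: [0.273, 0.1482, 0.5651]
ee_rot: [[0.652, 0.755, 0.064], [0.756, -0.654, 0.015], [0.053, 0.038, -0.998]]
force: [0.6, -1.2, -0.6]
opening: 0.0855
```

```bash
python3 - <<'E'
from h import *
np.set_printoptions(suppress=True,precision=4)
s=r.observe()
print(s['clock'],s['joint_pos'],s['qvel'],s['position'],s['force'],s['ee_rot'][:,2])
E
```

```text
2.0 [ 13.3531  -0.3691  34.2295 120.8456  -0.0035  54.1851] [-0.0573  0.2634  0.0118 -0.1509 -0.0373  0.1071] [0.273  0.1482 0.5651] [ 0.5925 -1.1668 -0.594 ] [ 0.0637  0.0151 -0.9979]
```

Emit:
servo_tool:
  motion:
    - [[0,0,2],0]
    - [[0,0,4],0]

```text
clock: 2.2
position: [0.2761, 0.1489, 0.5239]
ee_rot: [[0.652, 0.755, 0.062], [0.756, -0.654, 0.015], [0.052, 0.037, -0.998]]
force: [0.8, 0.7, -0.2]
opening: 0.0854
```

```bash
python3 - <<'E'
from h import *
np.set_printoptions(suppress=True,precision=4)
s=r.observe()
print(s['clock'],s['joint_pos'],s['qvel'],s['position'],s['force'],s['ee_rot'][:,2])
E
```

```text
2.2 [ 13.3411  -3.1507  23.5399 113.0203   0.0014  54.185 ] [  0.0103 -12.9788 -50.9504 -37.2925  -0.1002  -0.0112] [0.2761 0.1489 0.5239] [ 0.8127  0.7008 -0.2209] [ 0.0623  0.0148 -0.9979]
```

Emit:
servo_tool:
  motion:
    - [[0,0,-2],0]
    - [[0,0,-5],0]
    - [[0,0,-10],0]
    - [[0,0,-20],0]
    - [[0,0,-40],0]

```text
clock: 2.7
position: [0.2689, 0.148, 0.5769]
ee_rot: [[0.65, 0.753, 0.101], [0.756, -0.655, 0.024], [0.084, 0.061, -0.995]]
force: [-0.0, -0.3, 0.4]
opening: 0.0853
```

```bash
python3 - <<'E'
from h import *
np.set_printoptions(suppress=True,precision=4)
s=r.observe()
print(s['clock'],s['joint_pos'],s['qvel'],s['position'],s['force'],s['ee_rot'][:,2])
E
```

```text
2.7 [ 13.5086  -1.3777  35.467  120.8694  -0.0247  54.3472] [ 0.4951 -0.5072 -1.1399 -0.2152 -0.0237  0.6086] [0.2689 0.148  0.5769] [-0.0345 -0.303   0.4483] [ 0.1013  0.0239 -0.9946]
```

Emit:
servo_tool:
  motion:
    - [[0,0,-10],0]
    - [[0,0,-20],0]
    - [[0,0,-30],0]
    - [[0,0,-40],0]
    - [[0,0,-50],0]

```text
clock: 3.2
position: [0.2605, 0.1485, 0.5896]
ee_rot: [[0.645, 0.75, 0.143], [0.755, -0.655, 0.034], [0.119, 0.086, -0.989]]
force: [-1.5, -1.2, 0.0]
opening: 0.0852
```

```bash
python3 - <<'E'
from h import *
np.set_printoptions(suppress=True,precision=4)
s=r.observe()
print(s['clock'],s['joint_pos'],s['qvel'],s['position'],s['force'],s['ee_rot'][:,2])
E
```

```text
3.2 [ 14.0957  -2.7717  36.4864 120.8349  -0.1212  54.9279] [ 1.1233 -0.8286 -1.0447 -0.0381 -0.0965  1.1644] [0.2605 0.1485 0.5896] [-1.5073 -1.2204  0.0238] [ 0.1426  0.0336 -0.9892]
```

Emit:
servo_tool:
  motion:
    - [[0,0,-10],0]

```text
clock: 3.3
position: [0.257, 0.1484, 0.5993]
ee_rot: [[0.642, 0.747, 0.173], [0.753, -0.656, 0.041], [0.144, 0.104, -0.984]]
force: [0.6, -0.2, -0.5]
opening: 0.0853
```

Emit:
servo_tool:
  motion:
    - [[0,0,-10],0]

```text
clock: 3.4
position: [0.2509, 0.148, 0.6112]
ee_rot: [[0.635, 0.743, 0.21], [0.752, -0.657, 0.049], [0.175, 0.126, -0.976]]
force: [-0.3, 0.1, 0.6]
opening: 0.0852
```

```bash
python3 - <<'E'
from h import *
np.set_printoptions(suppress=True,precision=4)
s=r.observe()
print(s['clock'],s['joint_pos'],s['qvel'],s['position'],s['force'],s['ee_rot'][:,2])
E
```

```text
3.4 [ 14.6691  -4.5829  38.7188 120.8473  -0.3057  55.4839] [  3.4846 -10.2538  11.2513   0.2292  -0.9905   3.2634] [0.2509 0.148  0.6112] [-0.2512  0.1366  0.6474] [ 0.21    0.0495 -0.9765]
```

Emit:
servo_tool:
  motion:
    - [[-2.2,3.2,0],-0.15]
    - [[-4.4,6.4,0],-0.3]
    - [[-6.6,9.6,0],-0.45]
    - [[-8.6,12.7,0],-0.6]

```text
clock: 3.8
position: [0.2828, 0.0378, 0.6052]
ee_rot: [[0.322, 0.922, 0.216], [0.94, -0.339, 0.046], [0.116, 0.188, -0.975]]
force: [0.4, -0.2, 0.0]
opening: 0.0856
```

```bash
cat > o.py <<'E'
from h import *
np.set_printoptions(suppress=True,precision=4)
s=r.observe()
print(s['clock'],s['joint_pos'],s['position'],s['force']);print(s['ee_rot'])
E
python3 o.py
```

```text
3.8 [-15.1267  -5.9984  36.2292 120.8457   5.7808   4.9834] [0.2828 0.0378 0.6052] [ 0.3551 -0.1931  0.0073]
[[ 0.3217  0.9219  0.2158]
 [ 0.9398 -0.3387  0.046 ]
 [ 0.1155  0.188  -0.9753]]
```

Emit:
servo_tool:
  motion:
    - [[0,0,-10],-0.05]

```text
clock: 3.9
position: [0.2811, 0.038, 0.6138]
ee_rot: [[0.283, 0.928, 0.242], [0.953, -0.3, 0.034], [0.104, 0.221, -0.97]]
force: [0.0, -0.3, 0.8]
opening: 0.0853
```

Emit:
servo_tool:
  motion:
    - [[0,0,-10],-0.05]

```text
clock: 4.0
position: [0.2746, 0.0444, 0.6258]
ee_rot: [[0.236, 0.931, 0.277], [0.967, -0.252, 0.025], [0.093, 0.262, -0.961]]
force: [-0.1, -0.3, -0.4]
opening: 0.0857
```

Emit:
servo_tool:
  motion:
    - [[0,0,-10],-0.05]

```text
clock: 4.1
position: [0.2678, 0.05, 0.6367]
ee_rot: [[0.187, 0.933, 0.309], [0.979, -0.201, 0.015], [0.076, 0.3, -0.951]]
force: [-1.3, 0.4, 0.4]
opening: 0.0853
```

Emit:
servo_tool:
  motion:
    - [[0,0,-10],-0.05]

```text
clock: 4.2
position: [0.2602, 0.0557, 0.6472]
ee_rot: [[0.139, 0.93, 0.34], [0.989, -0.15, 0.007], [0.057, 0.335, -0.941]]
force: [0.8, -0.1, 1.2]
opening: 0.0854
```

```bash
python3 o.py
```

```text
4.2 [-10.0575  -9.2221  41.1338 120.8437   3.7787  -0.8249] [0.2602 0.0557 0.6472] [ 0.8055 -0.0918  1.2486]
[[ 0.1392  0.9302  0.3397]
 [ 0.9886 -0.1504  0.0067]
 [ 0.0573  0.3349 -0.9405]]
```

Emit:
servo_tool:
  motion:
    - [[-2,3,-9],-0.02]

```text
clock: 4.3
position: [0.2643, 0.0501, 0.659]
ee_rot: [[0.12, 0.92, 0.372], [0.992, -0.128, -0.003], [0.045, 0.369, -0.928]]
force: [1.0, -0.3, 0.3]
opening: 0.0854
```

Emit:
servo_tool:
  motion:
    - [[-2,3,-9],-0.02]

```text
clock: 4.4
position: [0.2698, 0.0438, 0.6699]
ee_rot: [[0.105, 0.91, 0.4], [0.994, -0.109, -0.014], [0.031, 0.399, -0.916]]
force: [0.5, -0.7, -0.3]
opening: 0.0855
```

Emit:
servo_tool:
  motion:
    - [[-2,3,-9],-0.02]

```text
clock: 4.5
position: [0.2731, 0.0389, 0.6812]
ee_rot: [[0.092, 0.899, 0.429], [0.996, -0.089, -0.026], [0.015, 0.43, -0.903]]
force: [-0.0, 0.6, -0.2]
opening: 0.0854
```

Emit:
servo_tool:
  motion:
    - [[-2,3,-9],-0.02]

```text
clock: 4.6
position: [0.2749, 0.0352, 0.6928]
ee_rot: [[0.078, 0.885, 0.458], [0.997, -0.068, -0.038], [-0.003, 0.46, -0.888]]
force: [-0.2, -0.0, 0.6]
opening: 0.0854
```

```bash
python3 o.py
```

```text
4.6 [-14.8232  -9.0139  48.8342 120.8424   4.5979  -9.2591] [0.2749 0.0352 0.6928] [-0.1959 -0.0046  0.5716]
[[ 0.0784  0.8855  0.4581]
 [ 0.9969 -0.0684 -0.0383]
 [-0.0026  0.4597 -0.8881]]
```

Emit:
servo_tool:
  motion:
    - [[-1,4,-9],0]
  grip: 0

```text
clock: 4.7
position: [0.2791, 0.0362, 0.7062]
ee_rot: [[0.084, 0.869, 0.487], [0.996, -0.068, -0.05], [-0.01, 0.49, -0.872]]
force: [-0.1, -0.7, -0.7]
opening: 0.0731
```

Emit:
servo_tool:
  motion:
    - [[-1,4,-9],0]

```text
clock: 4.8
position: [0.2819, 0.0375, 0.719]
ee_rot: [[0.088, 0.852, 0.516], [0.996, -0.067, -0.059], [-0.016, 0.519, -0.855]]
force: [-0.2, 0.2, -0.7]
opening: 0.0591
```

Emit:
servo_tool:
  motion:
    - [[-1,4,-9],0]

```text
clock: 4.9
position: [0.2823, 0.0387, 0.7316]
ee_rot: [[0.091, 0.834, 0.545], [0.996, -0.064, -0.068], [-0.022, 0.548, -0.836]]
force: [-0.1, 0.0, -0.1]
opening: 0.0441
```

Emit:
servo_tool:
  motion:
    - [[-1,4,-9],0]

```text
clock: 5.0
position: [0.2808, 0.04, 0.7441]
ee_rot: [[0.094, 0.814, 0.573], [0.995, -0.061, -0.076], [-0.027, 0.577, -0.816]]
force: [0.3, -0.1, 0.3]
opening: 0.0282
```

Emit:
servo_tool:
  motion:
    - [[-1,4,-9],0]

```text
clock: 5.1
position: [0.2775, 0.0413, 0.7563]
ee_rot: [[0.098, 0.794, 0.6], [0.995, -0.058, -0.085], [-0.032, 0.605, -0.795]]
force: [1.0, 0.3, -0.3]
opening: 0.0122
```

```bash
python3 o.py
```

```text
5.1 [ -8.987   -8.1563  60.0028 120.8432   0.5907  -3.7981] [0.2775 0.0413 0.7563] [ 1.0273  0.2855 -0.2599]
[[ 0.0977  0.7938  0.6003]
 [ 0.9947 -0.0585 -0.0845]
 [-0.032   0.6054 -0.7953]]
```

Emit:
servo_tool:
  motion:
    - [[1.0,-1.5,3.5],0]
    - [[2.2,-3.2,7.4],0]
    - [[3.4,-5,11.5],0]
    - [[4.6,-6.8,15.6],0]
    - [[5.8,-8.5,19.7],0]
  grip: 0

```text
clock: 5.6
position: [0.3231, 0.0789, 0.5855]
ee_rot: [[0.098, 0.793, 0.601], [0.995, -0.059, -0.083], [-0.031, 0.606, -0.795]]
force: [1.2, -0.8, 1.1]
opening: 0.0002
```

Emit:
servo_tool:
  motion:
    - [[1.2,-1.8,4.1],0]
    - [[2.4,-3.5,8.2],0]
    - [[3.6,-5.2,12.3],0]
    - [[4.8,-7,16.4],0]
    - [[6,-8.8,20.5],0]

```text
clock: 6.1
position: [0.3818, 0.1267, 0.3668]
ee_rot: [[0.097, 0.794, 0.6], [0.995, -0.059, -0.083], [-0.031, 0.605, -0.796]]
force: [1.5, -0.7, 0.2]
opening: 0.0001
```

```bash
cat > shots.py <<'E'
from h import *
import sys
np.set_printoptions(suppress=True,precision=4)
n=sys.argv[1]
for k in sys.argv[2]:
    nm={'s':'scene','d':'side','w':'wrist'}[k]
    s,c=snap(nm,k+n); print(nm,s['clock'],s['position'],s['force'].round(1))
    n=n+'_' 
E
python3 o.py; python3 shots.py 2 wsd
```

```text
6.1 [ 17.476  -20.9396 -27.3407  49.0965 -15.026   17.7772] [0.3818 0.1267 0.3668] [ 1.5404 -0.7205  0.1641]
[[ 0.0972  0.7943  0.5997]
 [ 0.9948 -0.0591 -0.083 ]
 [-0.0305  0.6046 -0.7959]]
wrist 6.1 [0.3818 0.1267 0.3668] [ 1.5 -0.7  0.2]
scene 6.15 [0.3797 0.1266 0.357 ] [ -1.4   0.3 -10.8]
side 6.2 [0.3796 0.1262 0.3612] [-0.6 -0.4  0.8]
```

View images.

View pics/w2.png

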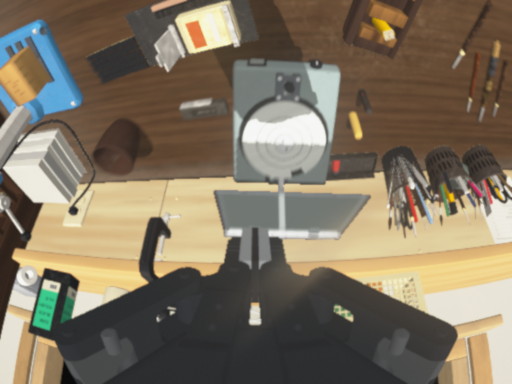

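View pics/s2_.png

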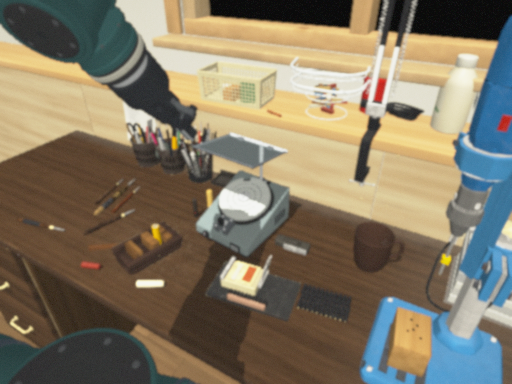

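View pics/d2__.png

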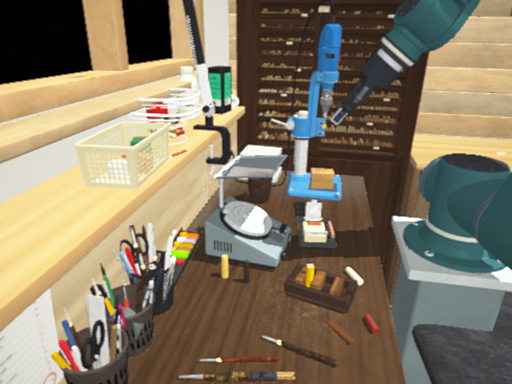

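```bash
python3 - <<'E'
import cv2,numpy as np
a=cv2.imread('pics/w2.png')[50:200,215:355]
b=cv2.imread('pics/s2_.png')[150:260,185:300]
f=lambda a:cv2.resize(a,(400,int(400*a.shape[0]/a.shape[1])),interpolation=cv2.INTER_CUBIC)
A,B=f(a),f(b);h=max(len(A),len(B))
B=cv2.copyMakeBorder(B,0,h-len(B),0,0,0);A=cv2.copyMakeBorder(A,0,h-len(A),0,0,0)
cv2.imwrite('pics/z2.png',np.hstack([A,B]))
E
```

```text
(no output)
```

View pics/z2.png

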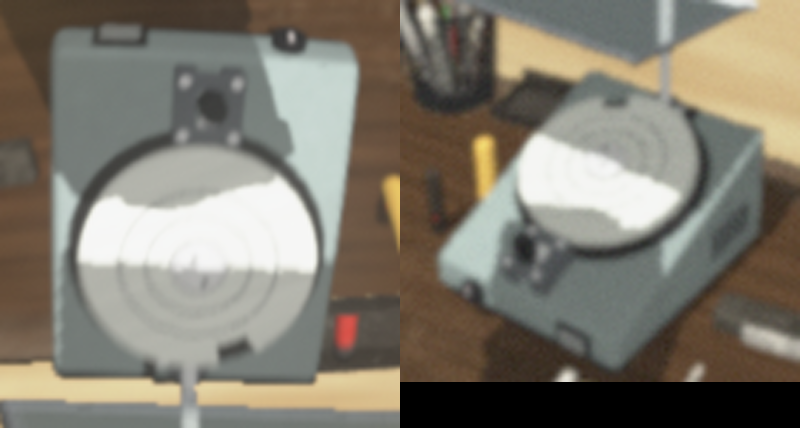

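```bash
cat >> geo.py <<'E'
import cv2
def wcam(f):
    d=np.load('pics/'+f+'.npz'); f_=d['image'].shape[0]/2/np.tan(np.radians(d['vfov'])/2)
    return dict(T=d['tool_from_camera'],pos=d['pos'],rot=d['rot'],f=f_,c=np.array([d['cx'],d['cy']]),im=d['image'],clock=float(d['clock']))
_proj=proj
def proj(c,X):
    if 'T' not in c: return _proj(c,X)
    Xt=(np.atleast_2d(X)-c['pos'])@c['rot']; T=c['T']; P=(Xt-T[:3,3])@T[:3,:3]
    rho=np.hypot(P[:,0],P[:,1]); th=np.arctan2(rho,P[:,2]); return P[:,:2]/rho[:,None]*th[:,None]*c['f']+c['c']
def ell(p,rr,n=120,h=0): 
    return H(p,np.array([face(rr*np.cos(t),rr*np.sin(t),h) for t in np.linspace(0,2*np.pi,n,endpoint=False)]))
def score(c,p,dz=0):
    g=cv2.GaussianBlur(cv2.cvtColor(c['im'],cv2.COLOR_RGB2GRAY).astype(np.float32),(0,0),.7)
    def s(rr):
        q=proj(c,ell(p,rr)+[0,0,dz]).astype(np.float32); return cv2.remap(g,q[:,0].reshape(-1,1),q[:,1].reshape(-1,1),cv2.INTER_LINEAR)[:,0]
    d=s(.065)-s(.071); return np.clip(d,-20,40).mean()
E
python3 - <<'E'
from geo import *
p=np.load('hone.npy')
cams={'s0':cam('s0'),'d0':cam('d0'),'s2':cam('s2_'),'d2':cam('d2__'),'w2':wcam('w2'),'w1':wcam('w1')}
G=np.arange(-.01,.0101,.001)
for n,c in cams.items():
    best=max(((score(c,p+[a,b,0]),a,b) for a in G for b in G))
    print(n,score(c,p).round(1),np.round(best,4))
E
```

```text
s0 33.8 [ 3.44192e+01 -1.00000e-03  1.00000e-03]
d0 23.2 [ 3.00268e+01 -0.00000e+00  1.00000e-02]
s2 32.0 [ 3.31796e+01 -3.00000e-03 -1.00000e-03]
d2 25.8 [ 3.27069e+01 -0.00000e+00  1.00000e-02]
w2 24.0 [ 3.53492e+01 -6.00000e-03  3.00000e-03]
w1 27.3 [ 3.03264e+01 -3.00000e-03  2.00000e-03]
```

Emit:
servo_tool:
  motion:
    - [[1.1,-1.6,4.1],0]
    - [[2.2,-3.2,8.2],0]
    - [[3.4,-4.8,12.3],0]
    - [[4.2,-6.0,15.4],0]
    - [[4.5,-6.4,16.4],0]

```text
clock: 6.75
position: [0.4351, 0.1611, 0.1969]
ee_rot: [[0.099, 0.795, 0.598], [0.995, -0.06, -0.084], [-0.031, 0.603, -0.797]]
force: [0.9, 0.7, 0.0]
opening: -0.0001
```

```bash
python3 shots.py 3 swswd; python3 o.py
```

```text
scene 6.75 [0.4351 0.1611 0.1969] [0.9 0.7 0. ]
wrist 6.8 [0.4352 0.1611 0.1967] [-0.7 -1.1 -2.1]
scene 6.85 [0.4352 0.161  0.1981] [-1.8  0.6  0.1]
wrist 6.9 [0.4353 0.1609 0.199 ] [-0.7 -0.3  0.7]
side 6.95 [0.4353 0.1608 0.1994] [ 0.  -0.1  0.3]
7.0 [ 20.5819  -8.8376 -47.0536  17.993  -16.8317  20.5922] [0.4351 0.1606 0.1994] [0.1211 0.0706 0.9068]
[[ 0.0998  0.7936  0.6002]
 [ 0.9946 -0.0616 -0.0839]
 [-0.0297  0.6053 -0.7955]]
```

View wrist.

```bash
python3 - <<'E'
from geo import *
p=np.load('hone.npy')
cams={'s3':cam('s3'),'w3_':wcam('w3_'),'w3___':wcam('w3___')}
G=np.arange(-.012,.0121,.001)
for n,c in cams.items():
  for dz in (-.004,0,.004):
    best=max(((score(c,p+[a,b,0],dz),a,b) for a in G for b in G))
    print(n,dz,score(c,p).round(1),np.round(best,4))
E
```

```text
s3 -0.004 34.0 [3.4005e+01 5.0000e-03 4.0000e-03]
s3 0 34.0 [3.43596e+01 0.00000e+00 1.00000e-03]
s3 0.004 34.0 [ 3.45415e+01 -6.00000e-03 -2.00000e-03]
w3_ -0.004 30.1 [2.90911e+01 6.00000e-03 2.00000e-03]
w3_ 0 30.1 [3.05247e+01 1.00000e-03 1.00000e-03]
w3_ 0.004 30.1 [ 3.00906e+01 -9.00000e-03  3.00000e-03]
w3___ -0.004 28.5 [2.85968e+01 6.00000e-03 1.00000e-03]
w3___ 0 28.5 [2.91166e+01 1.00000e-03 1.00000e-03]
w3___ 0.004 28.5 [ 2.83735e+01 -1.00000e-02  3.00000e-03]
```

View pics/w3___.png

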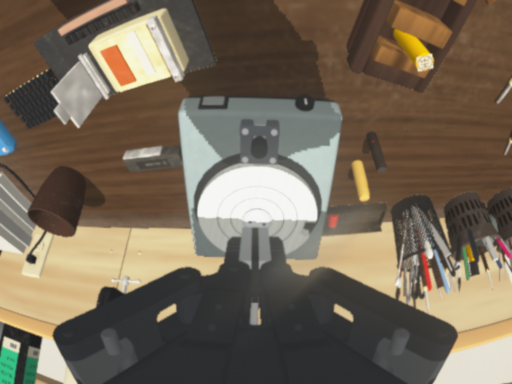

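View pics/s3__.png

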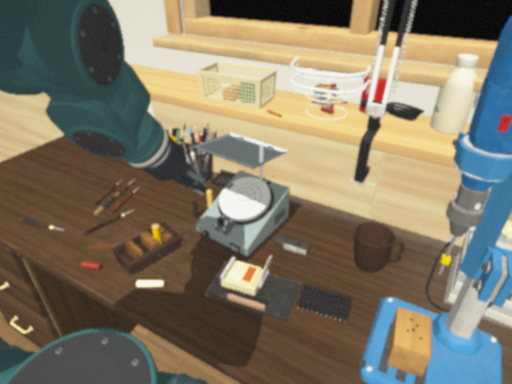

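```bash
python3 - <<'E'
import numpy as np
p=np.load('hone.npy'); np.save('hone.npy',p+[.0005,.001,0])
E
cat >> geo.py <<'E'
def load(n): return wcam(n) if n[0]=='w' else cam(n)
def notch(c,p,show=None):
    # angle of notch about face normal (anticlockwise from above) from hone -x side (home=0)
    g=cv2.cvtColor(c['im'],cv2.COLOR_RGB2GRAY).astype(np.float32)
    th=np.linspace(-np.pi,np.pi,360,endpoint=False)
    def ring(rr):
        X=H(p,np.array([face(-rr*np.cos(t),-rr*np.sin(t)) for t in th])); q=proj(c,X).astype(np.float32)
        return cv2.remap(g,q[:,0].reshape(-1,1),q[:,1].reshape(-1,1),cv2.INTER_LINEAR)[:,0]
    rr=np.arange(.046,.070,.002); P=np.array([ring(x) for x in rr])
    a=(P[6:10].mean(0))/(P[1:4].mean(0)+5)   # 58..64 over 48..52
    k=np.ones(21)/21; a2=np.convolve(np.r_[a[-10:],a,a[:10]],k,'valid')
    return th,a2,P
E
cat > ang.py <<'E'
from geo import *
import sys
p=np.load('hone.npy')
for n in sys.argv[1:]:
    c=load(n); th,a,P=notch(c,p)
    o=np.argsort(a)[:1]; i=o[0]
    # runner-up
    m=np.abs((th-th[i]+np.pi)%(2*np.pi)-np.pi)>.5; j=np.argmin(np.where(m,a,9))
    print(n,c['clock'],'best %.3f rad (%.2f)  next %.3f (%.2f)'%(th[i],a[i],th[j],a[j]))
E
python3 ang.py s0 d0 s1 w1 w2 s2_ d2__ s3 w3_ s3__ w3___ d3____
```

```text
s0 0.0 best 2.601 rad (0.67)  next 1.710 (0.96)
d0 0.05 best 2.740 rad (0.72)  next 1.972 (0.78)
s1 1.1 best -2.653 rad (0.68)  next 2.251 (0.97)
w1 1.15 best 3.002 rad (0.72)  next 1.641 (0.93)
w2 6.1 best -2.670 rad (0.66)  next -0.349 (0.81)
s2_ 6.15 best -2.653 rad (0.69)  next -0.279 (0.78)
d2__ 6.2 best 0.750 rad (0.77)  next 1.972 (0.78)
s3 6.75 best -1.955 rad (0.69)  next 1.676 (0.96)
w3_ 6.8 best -1.850 rad (0.68)  next 2.723 (0.82)
s3__ 6.85 best -1.833 rad (0.68)  next 1.676 (0.96)
w3___ 6.9 best -1.745 rad (0.68)  next 2.740 (0.83)
d3____ 6.95 best 1.972 rad (0.78)  next 1.466 (0.87)
```

```bash
cat > tip.py <<'E'
from geo import *
from cell import r
def tips(s):
    R=np.array(s['ee_rot']);P=np.array(s['position'])
    return np.array([P+R@np.array([a,b,.017]) for a in(-.0145,.0145) for b in(-.011,.011)])
def toface(p,X):
    a=p[2];Rz=np.array([[np.cos(a),-np.sin(a),0],[np.sin(a),np.cos(a),0],[0,0,1]])
    Y=(np.atleast_2d(X)-[p[0],p[1],0])@Rz-face(0,0)
    B=np.array([[C,0,S],[0,1,0],[-S,0,C]]); return Y@B.T  # u,v,h
def axes(p): # world dirs of u,v,h
    a=p[2];Rz=np.array([[np.cos(a),-np.sin(a),0],[np.sin(a),np.cos(a),0],[0,0,1]])
    return Rz@np.array([[C,0,S],[0,1,0],[-S,0,C]]).T
E
cat > where.py <<'E'
from tip import *
import sys
np.set_printoptions(suppress=True,precision=2)
p=np.load('hone.npy'); s=r.observe(); f=toface(p,tips(s))*1000
R=np.array(s['ee_rot']); A=axes(p)
print('clock',s['clock'],'force along u,v,h',A.T@s['force'])
print('tips u v h mm\n',f)
i=f[:,2].argmin(); print('tool coords of u,v,h dirs (cols)\n',np.round(R.T@A,3))
if len(sys.argv)>1:
    tgt=np.array([float(x) for x in sys.argv[1:4]]); low=f[f[:,0].argsort()[:2]].mean(0); low[2]=f[:,2].min()
    print('rear-edge mid',low,'move cm',R.T@A@(tgt-low)/10)
E
python3 where.py -44 0 9
```

```text
clock 7.0 force along u,v,h [0.42 0.08 0.81]
tips u v h mm
 [[-107.42  -14.24  120.86]
 [ -86.41  -13.71  127.38]
 [-107.91   14.75  120.12]
 [ -86.9    15.27  126.65]]
tool coords of u,v,h dirs (cols)
 [[-0.02  1.   -0.03]
 [ 0.95  0.02  0.3 ]
 [ 0.3  -0.02 -0.95]]
rear-edge mid [-107.66    0.26  120.12] move cm [ 0.15  2.78 12.5 ]
```

Emit:
servo_tool:
  motion:
    - [[0,0.8,3.2],0]
    - [[0,1.5,6.4],0]
    - [[0.1,2.2,9.4],0]
    - [[0.1,2.7,11.6],0]
    - [[0.2,2.8,12.2],0]

```text
clock: 7.5
position: [0.531, 0.1497, 0.1165]
ee_rot: [[0.101, 0.795, 0.598], [0.994, -0.062, -0.086], [-0.031, 0.603, -0.797]]
force: [0.9, 0.0, 1.0]
opening: -0.0006
```

```bash
python3 shots.py 4 sw; python3 where.py -44 0 0; python3 ang.py s4 w4_; python3 o.py
```

```text
scene 7.5 [0.531  0.1497 0.1165] [0.9 0.  1. ]
wrist 7.55 [0.5305 0.1498 0.1164] [0.3 0.6 0.2]
clock 7.6 force along u,v,h [0.15 0.02 0.28]
tips u v h mm
 [[-46.32 -14.76  10.74]
 [-25.3  -14.23  17.2 ]
 [-46.8   14.23   9.95]
 [-25.78  14.75  16.42]]
tool coords of u,v,h dirs (cols)
 [[-0.02  1.   -0.03]
 [ 0.96  0.02  0.29]
 [ 0.29 -0.02 -0.96]]
rear-edge mid [-46.56  -0.26   9.95] move cm [ 0.05 -0.05  1.03]
s4 7.5 best -1.396 rad (0.75)  next 1.518 (0.96)
w4_ 7.55 best 2.077 rad (0.55)  next -2.025 (0.66)
7.6 [ 14.2864   5.7822 -49.8504  -0.6232 -13.3032  15.2531] [0.5297 0.15   0.1168] [0.0444 0.0185 0.3087]
[[ 0.1005  0.7955  0.5976]
 [ 0.9944 -0.0616 -0.0853]
 [-0.031   0.6028 -0.7973]]
```

View pics/w4_.png

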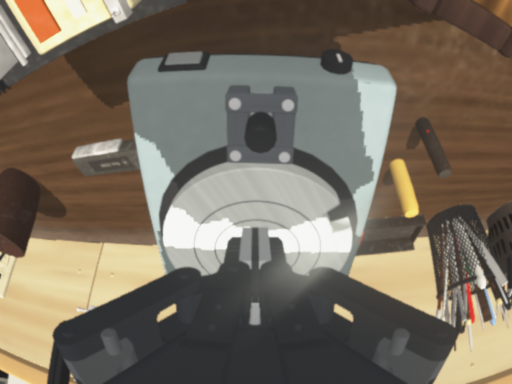

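View pics/s4.png

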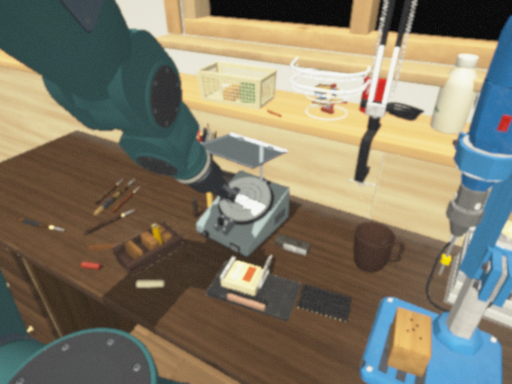

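Emit:
servo_tool:
  motion:
    - [[0,-0.1,0.3],0]
    - [[0,-0.17,0.57],0]

```text
clock: 7.8
position: [0.531, 0.1499, 0.1115]
ee_rot: [[0.1, 0.795, 0.598], [0.995, -0.061, -0.084], [-0.031, 0.604, -0.797]]
force: [1.0, -0.6, -0.6]
opening: 0.0001
```

```bash
cat > ang.py <<'E'
from geo import *
import sys
p=np.load('hone.npy'); lim=float(sys.argv[1])
for n in sys.argv[2:]:
    c=load(n); th,a,P=notch(c,p)
    m=np.abs(th)<lim; i=np.argmin(np.where(m,a,9))
    # refine by centroid of darkness near
    w=np.abs(th-th[i])<.3; d=np.clip(np.median(a[w])-a[w],0,None); 
    m2=m&(np.abs(th-th[i])>.5); j=np.argmin(np.where(m2,a,9))
    print(n,c['clock'],'best %.3f rad (%.2f) cen %.3f next %.3f (%.2f)'%(th[i],a[i],(th[w]*d).sum()/d.sum(),th[j],a[j]))
E
python3 shots.py 5 wsw; python3 where.py -44 0 0; python3 ang.py 1.5 w4_ s5_ w5 w5__; python3 o.py|head -1
```

```text
wrist 7.8 [0.531  0.1499 0.1115] [ 1.  -0.6 -0.6]
scene 7.85 [0.531  0.1498 0.1109] [-0.   0.1 -0.3]
wrist 7.9 [0.5309 0.1498 0.1109] [ 0.1 -0.8  0. ]
clock 7.95 force along u,v,h [-0.28  0.75 -0.58]
tips u v h mm
 [[-47.17 -14.85   4.66]
 [-26.15 -14.31  11.12]
 [-47.68  14.13   3.89]
 [-26.65  14.67  10.35]]
tool coords of u,v,h dirs (cols)
 [[-0.02  1.   -0.03]
 [ 0.96  0.02  0.29]
 [ 0.29 -0.02 -0.96]]
rear-edge mid [-47.43  -0.36   3.89] move cm [0.04 0.21 0.47]
w4_ 7.55 best -1.012 rad (0.66) cen -0.975 next 0.192 (0.97)
s5_ 7.85 best -1.484 rad (0.74) cen -1.545 next -0.559 (0.77)
w5 7.8 best -0.733 rad (0.72) cen -0.725 next 0.454 (0.97)
w5__ 7.9 best -0.663 rad (0.74) cen -0.645 next -0.157 (0.96)
7.95 [ 14.1882   6.4649 -50.3824  -1.8547 -13.2191  15.1352] [0.5309 0.1497 0.1108] [ 0.0182  0.7489 -0.643 ]
```

Emit:
servo_tool:
  motion:
    - [[0,0,0],0]
    - [[0,0,0],0]
    - [[0,0,0],0]
    - [[0,0,0],0]
    - [[0,0,0],0]

```text
clock: 8.45
position: [0.5311, 0.1495, 0.1104]
ee_rot: [[0.1, 0.796, 0.597], [0.994, -0.061, -0.085], [-0.031, 0.602, -0.798]]
force: [-0.4, 0.3, -0.4]
opening: 0.0001
```

```bash
python3 shots.py 6 wwwww;  python3 ang.py 1.5 w6 w6_ w6__ w6___ w6____
python3 - <<'E'
import cv2,numpy as np
from geo import *
p=np.load('hone.npy')
o=[]
for n in ('w6','w6_'):
    c=load(n);im=c['im'][:,:,::-1].copy()[70:240,160:360]
    im=cv2.resize(im,None,fx=2,fy=2,interpolation=cv2.INTER_CUBIC)
    for u in (-.05,-.062,-.075): 
        q=(proj(c,H(p,face(u,0)))[0]-[160,70])*2; cv2.circle(im,tuple(int(x) for x in q),2,(0,0,255),-1)
    o.append(im)
cv2.imwrite('pics/z6.png',np.hstack(o))
E
```

```text
wrist 8.45 [0.5311 0.1495 0.1104] [-0.4  0.3 -0.4]
wrist 8.5 [0.5311 0.1496 0.1104] [ 0.2 -0.5 -0.1]
wrist 8.55 [0.5311 0.1496 0.1103] [ 0.1  0.1 -0.2]
wrist 8.6 [0.5311 0.1495 0.1104] [-0.1 -0.9 -0.2]
wrist 8.65 [0.5311 0.1495 0.1104] [ 1.   0.1 -1.4]
w6 8.45 best -0.035 rad (0.78) cen -0.038 next -0.890 (0.93)
w6_ 8.5 best 0.017 rad (0.78) cen 0.016 next -0.838 (0.93)
w6__ 8.55 best 0.070 rad (0.78) cen 0.069 next -0.785 (0.93)
w6___ 8.6 best 0.122 rad (0.77) cen 0.122 next -0.750 (0.93)
w6____ 8.65 best 0.175 rad (0.77) cen 0.174 next -0.733 (0.94)
```

View pics/z6.png

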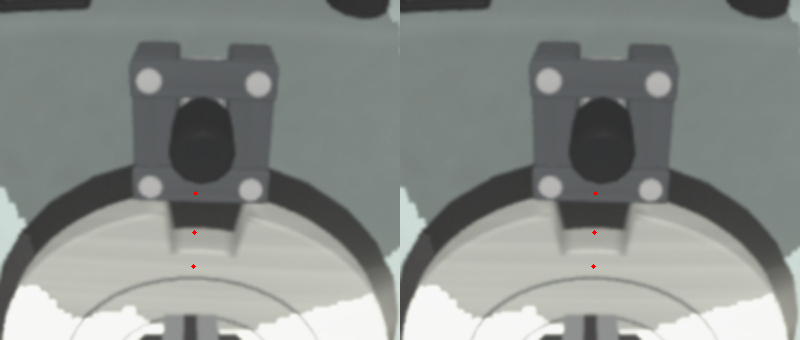

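Emit:
servo_tool:
  motion:
    - [[0,0,0],0]
    - [[0,0,0],0]
    - [[0,0,0],0]
    - [[0,0,0],0]
    - [[0,0,0],0]

```text
clock: 9.2
position: [0.5311, 0.1496, 0.1104]
ee_rot: [[0.1, 0.796, 0.597], [0.994, -0.061, -0.085], [-0.031, 0.602, -0.798]]
force: [0.3, -0.7, -0.3]
opening: 0.0003
```

Emit:
servo_tool:
  motion:
    - [[0,0,0],0]
    - [[0,0,0],0]
    - [[0,0,0],0]
    - [[0,0,0],0]
    - [[0,0,0],0]

```text
clock: 9.7
position: [0.5311, 0.1496, 0.1104]
ee_rot: [[0.1, 0.796, 0.597], [0.994, -0.061, -0.085], [-0.031, 0.602, -0.798]]
force: [0.1, -0.6, 0.6]
opening: 0.0001
```

Emit:
servo_tool:
  motion:
    - [[0,0,0],0]
    - [[0,0,0],0]
    - [[0,0,0],0]
    - [[0,0,0],0]
    - [[0,0,0],0]

```text
clock: 10.2
position: [0.5311, 0.1496, 0.1104]
ee_rot: [[0.1, 0.796, 0.597], [0.994, -0.061, -0.085], [-0.031, 0.602, -0.798]]
force: [-0.7, -0.2, -0.5]
opening: -0.0001
```

Emit:
servo_tool:
  motion:
    - [[0,0,0],0]
    - [[0,0,0],0]
    - [[0,0,0],0]
    - [[0,0,0],0]
    - [[0,0,0],0]

```text
clock: 10.7
position: [0.5311, 0.1496, 0.1104]
ee_rot: [[0.1, 0.796, 0.597], [0.994, -0.061, -0.085], [-0.031, 0.602, -0.798]]
force: [-0.3, 0.2, -0.2]
opening: 0.0002
```

Emit:
servo_tool:
  motion:
    - [[0,0,0],0]
    - [[0,0,0],0]
    - [[0,0,0],0]
    - [[0,0,0],0]
    - [[0,0,0],0]

```text
clock: 11.2
position: [0.5311, 0.1496, 0.1104]
ee_rot: [[0.1, 0.796, 0.597], [0.994, -0.061, -0.085], [-0.031, 0.602, -0.798]]
force: [-0.3, 0.2, 0.6]
opening: -0.0003
```

Emit:
servo_tool:
  motion:
    - [[0,0,0],0]
    - [[0,0,0],0]
    - [[0,0,0],0]
    - [[0,0,0],0]
    - [[0,0,0],0]

```text
clock: 11.7
position: [0.5311, 0.1496, 0.1104]
ee_rot: [[0.1, 0.796, 0.597], [0.994, -0.061, -0.085], [-0.031, 0.602, -0.798]]
force: [0.2, 0.2, -0.1]
opening: 0.0
```

Emit:
servo_tool:
  motion:
    - [[0,0,0],0]
    - [[0,0,0],0]
    - [[0,0,0],0]
    - [[0,0,0],0]
    - [[0,0,0],0]

```text
clock: 12.2
position: [0.5311, 0.1495, 0.1104]
ee_rot: [[0.1, 0.796, 0.597], [0.994, -0.061, -0.085], [-0.031, 0.602, -0.798]]
force: [0.2, 1.1, 0.0]
opening: 0.0002
```

Emit:
servo_tool:
  motion:
    - [[0,0,0],0]
    - [[0,0,0],0]
    - [[0,0,0],0]
    - [[0,0,0],0]
    - [[0,0,0],0]

```text
clock: 12.7
position: [0.5311, 0.1495, 0.1103]
ee_rot: [[0.1, 0.796, 0.597], [0.994, -0.061, -0.085], [-0.031, 0.602, -0.798]]
force: [-0.2, 1.0, -0.1]
opening: 0.0
```

Emit:
servo_tool:
  motion:
    - [[0,0,0],0]
    - [[0,0,0],0]
    - [[0,0,0],0]
    - [[0,0,0],0]
    - [[0,0,0],0]

```text
clock: 13.2
position: [0.5311, 0.1496, 0.1104]
ee_rot: [[0.1, 0.796, 0.597], [0.994, -0.061, -0.085], [-0.031, 0.602, -0.798]]
force: [0.1, 0.2, -0.1]
opening: 0.0002
```

```bash
python3 shots.py 7 wsw;  python3 ang.py 1.7 w7 w7__; python3 ang.py 3.2 s7_ ; python3 where.py -44 0 0
```

```text
wrist 13.2 [0.5311 0.1496 0.1104] [ 0.1  0.2 -0.1]
scene 13.25 [0.5311 0.1496 0.1104] [ 0.5 -0.   0.5]
wrist 13.3 [0.5311 0.1496 0.1104] [ 0.1  0.9 -1.2]
w7 13.2 best -1.414 rad (0.72) cen -1.387 next -0.750 (0.93)
w7__ 13.3 best -1.292 rad (0.78) cen -1.273 next -0.733 (0.93)
s7_ 13.25 best -1.553 rad (0.72) cen -1.542 next 1.710 (0.96)
clock 13.35 force along u,v,h [0.65 0.45 0.49]
tips u v h mm
 [[-47.12 -15.02   4.22]
 [-26.09 -14.49  10.67]
 [-47.62  13.96   3.44]
 [-26.59  14.5    9.89]]
tool coords of u,v,h dirs (cols)
 [[-0.02  1.   -0.03]
 [ 0.96  0.02  0.29]
 [ 0.29 -0.02 -0.96]]
rear-edge mid [-47.37  -0.53   3.44] move cm [0.06 0.22 0.43]
```

Emit:
servo_tool:
  motion:
    - [[0,0,0],0]
    - [[0,0,0],0]
    - [[0,0,0],0]
    - [[0,0,0],0]
    - [[0,0,0],0]

```text
clock: 13.85
position: [0.5311, 0.1495, 0.1104]
ee_rot: [[0.1, 0.796, 0.597], [0.994, -0.061, -0.085], [-0.031, 0.602, -0.798]]
force: [0.5, 0.2, 0.6]
opening: -0.0002
```

```bash
python3 shots.py 8 www;  python3 ang.py 1.5 w8 w8_ w8__;
```

```text
wrist 13.85 [0.5311 0.1495 0.1104] [0.5 0.2 0.6]
wrist 13.9 [0.5311 0.1496 0.1104] [-0.1 -1.5  0.4]
wrist 13.95 [0.5311 0.1496 0.1104] [-0.3  0.4  0.2]
w8 13.85 best -0.785 rad (0.72) cen -0.759 next -1.484 (0.96)
w8_ 13.9 best -0.733 rad (0.71) cen -0.719 next 0.471 (0.97)
w8__ 13.95 best -0.698 rad (0.72) cen -0.685 next -0.192 (0.96)
```

Emit:
servo_tool:
  motion:
    - [[0,0,0],0]
    - [[0,0,0],0]
    - [[0,0,0],0]
    - [[0,0,0],0]

```text
clock: 14.4
position: [0.5311, 0.1496, 0.1104]
ee_rot: [[0.1, 0.796, 0.597], [0.994, -0.061, -0.085], [-0.031, 0.602, -0.798]]
force: [-0.5, 0.9, 0.4]
opening: -0.0002
```

```bash
python3 shots.py 9 ww;  python3 ang.py 1.5 w9 w9_;
```

```text
wrist 14.4 [0.5311 0.1496 0.1104] [-0.5  0.9  0.4]
wrist 14.45 [0.5311 0.1496 0.1104] [-0.4 -1.  -0.3]
w9 14.4 best -0.279 rad (0.78) cen -0.280 next -0.785 (0.94)
w9_ 14.45 best -0.244 rad (0.78) cen -0.236 next -0.750 (0.94)
```

```bash
python3 shots.py 10 ww;  python3 ang.py 1.5 w10_
```

```text
wrist 14.5 [0.5311 0.1496 0.1104] [-0.   0.1 -0.2]
wrist 14.55 [0.5311 0.1496 0.1104] [ 0.3 -0.6 -0.2]
w10_ 14.55 best -0.157 rad (0.78) cen -0.147 next -0.977 (0.94)
```

Emit:
servo_tool:
  motion:
    - [[0,-0.12,0.4],0]
    - [[0,-0.15,0.5],0]

```text
clock: 14.8
position: [0.5329, 0.1492, 0.1051]
ee_rot: [[0.1, 0.796, 0.597], [0.994, -0.061, -0.085], [-0.031, 0.602, -0.798]]
force: [-0.0, -0.5, -0.8]
opening: 0.0003
```

```bash
python3 where.py; python3 shots.py 11 ww;  python3 ang.py 1.5 w11 w11_; python3 where.py
```

```text
clock 14.8 force along u,v,h [-0.25 -0.52 -0.72]
tips u v h mm
 [[-47.2  -15.21  -1.41]
 [-26.18 -14.68   5.03]
 [-47.7   13.77  -2.2 ]
 [-26.67  14.31   4.25]]
tool coords of u,v,h dirs (cols)
 [[-0.02  1.   -0.03]
 [ 0.96  0.02  0.29]
 [ 0.29 -0.02 -0.96]]
wrist 14.8 [0.5329 0.1492 0.1051] [-0.  -0.5 -0.8]
wrist 14.85 [0.5329 0.1492 0.105 ] [-0.2  0.9 -0.1]
w11 14.8 best 0.070 rad (0.80) cen 0.080 next -0.768 (0.93)
w11_ 14.85 best 0.122 rad (0.79) cen 0.123 next -0.733 (0.93)
clock 14.9 force along u,v,h [ 0.35 -0.92 -0.82]
tips u v h mm
 [[-47.33 -15.25  -1.35]
 [-26.3  -14.72   5.09]
 [-47.83  13.73  -2.14]
 [-26.8   14.27   4.3 ]]
tool coords of u,v,h dirs (cols)
 [[-0.02  1.   -0.03]
 [ 0.96  0.02  0.29]
 [ 0.29 -0.02 -0.96]]
```

Emit:
servo_tool:
  motion:
    - [[0,-0.03,0.1],0]
    - [[0,-0.06,0.2],0]

```text
clock: 15.1
position: [0.5337, 0.1491, 0.1035]
ee_rot: [[0.1, 0.796, 0.597], [0.994, -0.061, -0.085], [-0.031, 0.602, -0.798]]
force: [0.3, -0.9, -0.4]
opening: 0.0002
```

```bash
python3 where.py|head -4
```

```text
clock 15.1 force along u,v,h [ 0.25 -0.9  -0.55]
tips u v h mm
 [[-47.02 -15.19  -3.14]
 [-25.99 -14.66   3.31]
```

Emit:
servo_tool:
  motion:
    - [[0,-0.03,0.1],0]
    - [[0,-0.06,0.2],0]

```text
clock: 15.3
position: [0.5344, 0.149, 0.1015]
ee_rot: [[0.1, 0.796, 0.597], [0.994, -0.061, -0.085], [-0.031, 0.602, -0.798]]
force: [0.4, 0.2, 0.2]
opening: 0.0001
```

```bash
python3 where.py|head -4; python3 shots.py 12 w; python3 ang.py 1.7 w12
```

```text
clock 15.3 force along u,v,h [0.39 0.21 0.03]
tips u v h mm
 [[-47.03 -15.25  -5.24]
 [-26.01 -14.71   1.21]
wrist 15.3 [0.5344 0.149  0.1015] [0.4 0.2 0.2]
w12 15.3 best 0.524 rad (0.74) cen 0.498 next -0.698 (0.93)
```

View pics/w12.png

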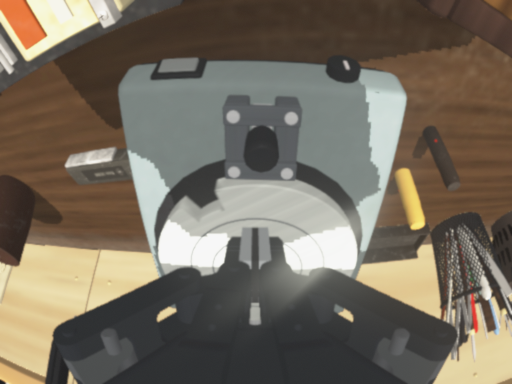

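```bash
python3 - <<'E'
from geo import *
p=np.load('hone.npy')
cs=[cam('s0'),cam('s1'),cam('s3'),cam('d0'),cam('d2__'),wcam('w3_'),wcam('w3___'),wcam('w1')]
from scipy.optimize import minimize
def per(q): return [score(c,p+[q[0],q[1],0],q[2]) for c in cs]
w=np.array([.33,.33,.33,.5,.5,.4,.4,.2])
f=lambda q:-np.dot(w,per(q))
best=None
for z0 in (-.006,-.003,0,.003):
    m=minimize(f,[-1.2*z0,-.5*z0,z0],method='Nelder-Mead',options=dict(initial_simplex=[[0,0,z0],[.006,0,z0],[0,.006,z0],[0,0,z0-.004]],xatol=1e-4,fatol=1e-3))
    print(m.x.round(4),m.fun)
    if best is None or m.fun<best.fun: best=m
print(np.round(per(best.x),1),np.round(per([0,0,0]),1))
c=wcam('w12')
s=dict(ee_rot=c['rot'],position=c['pos'])
for b in(-.011,0,.011): print(b,proj(c,c['pos']+c['rot']@np.array([0,b,.017])).round(1))
E
```

```text
[ 0.0013  0.0015 -0.0031] -91.07478704452515
[ 0.0014  0.0016 -0.0031] -91.0825969696045
[ 0.0016  0.0015 -0.0031] -91.07892906188967
[ 0.0014  0.0016 -0.003 ] -91.09644086837768
[34.1 29.6 33.8 28.6 31.7 28.5 28.6 29.3] [34.1 28.6 34.3 23.8 27.  30.5 29.1 28.1]
-0.011 [[255.9 210.6]]
0 [[255.8 227.6]]
0.011 [[255.8 243.7]]
```

```bash
python3 - <<'E'
import numpy as np
p=np.load('hone.npy'); np.save('hone.npy',p+[.0014,.0016,0]); print(p+[.0014,.0016,0])
E
sed -i 's/return X@Rz.T+\[x,y,0\]/return X@Rz.T+[x,y,-.003]/' geo.py; sed -i 's/\[p\[0\],p\[1\],0\])@Rz/[p[0],p[1],-.003])@Rz/; s/(-.011,.011)/(-.003,.003)/' tip.py; python3 where.py; python3 ang.py 1.5 w6 w6_ w10_ w11 w12
```

```text
[ 0.58631135  0.14526745 -0.10723027]
clock 15.35 force along u,v,h [-0.05 -0.62  0.01]
tips u v h mm
 [[-39.6  -16.81   0.19]
 [-33.87 -16.67   1.95]
 [-40.1   12.17  -0.6 ]
 [-34.37  12.32   1.16]]
tool coords of u,v,h dirs (cols)
 [[-0.02  1.   -0.03]
 [ 0.96  0.02  0.29]
 [ 0.29 -0.02 -0.96]]
w6 8.45 best -0.017 rad (0.67) cen -0.016 next -0.785 (0.93)
w6_ 8.5 best 0.035 rad (0.67) cen 0.037 next -0.873 (0.93)
w10_ 14.55 best -0.122 rad (0.66) cen -0.121 next -0.768 (0.94)
w11 14.8 best 0.105 rad (0.69) cen 0.099 next -0.820 (0.93)
w12 15.3 best 0.576 rad (0.69) cen 0.541 next -0.750 (0.94)
```

Emit:
servo_tool:
  motion:
    - [[0,0,0],0]
    - [[0,0,0],0]
    - [[0,0,0],0]
    - [[0,0,0],0]
    - [[0,0,0],0]

```text
clock: 15.85
position: [0.5344, 0.149, 0.1016]
ee_rot: [[0.1, 0.796, 0.597], [0.994, -0.061, -0.085], [-0.031, 0.602, -0.798]]
force: [0.2, 0.7, 1.1]
opening: 0.0001
```

```bash
python3 shots.py 13 ds; python3 where.py | head -6; python3 - <<'E'
import cv2,numpy as np
a=cv2.imread('pics/d13.png')[140:290,180:330]; b=cv2.imread('pics/s13_.png')[140:260,180:300]
cv2.imwrite('pics/z13.png',np.hstack([cv2.resize(a,(400,400),interpolation=cv2.INTER_CUBIC),cv2.resize(b,(400,400),interpolation=cv2.INTER_CUBIC)]))
E
```

```text
side 15.85 [0.5344 0.149  0.1016] [0.2 0.7 1.1]
scene 15.9 [0.5344 0.149  0.1016] [-0.6 -0.3  0.2]
clock 15.95 force along u,v,h [ 0.23 -0.46  0.2 ]
tips u v h mm
 [[-39.52 -16.8    0.41]
 [-33.78 -16.66   2.17]
 [-40.01  12.18  -0.37]
 [-34.28  12.33   1.39]]
```

View pics/z13.png

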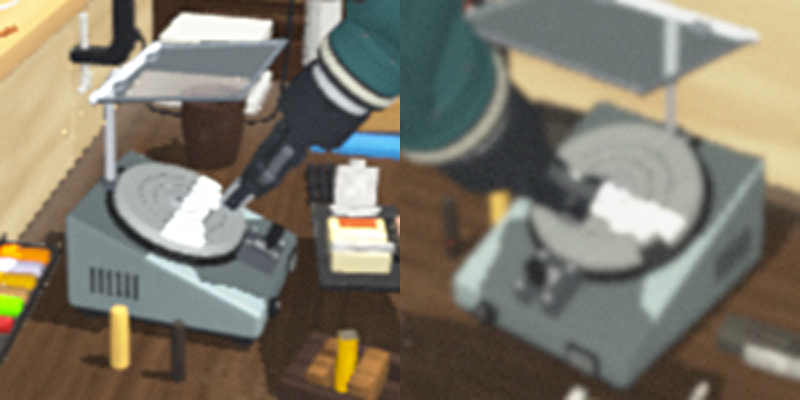

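Emit:
servo_tool:
  motion:
    - [[0,0,0],0]
    - [[0,0,0],0]
    - [[0,0,0],0]
    - [[0,0,0],0]
    - [[0,0,0],0]

```text
clock: 16.45
position: [0.5344, 0.149, 0.1016]
ee_rot: [[0.1, 0.796, 0.597], [0.994, -0.061, -0.085], [-0.031, 0.602, -0.798]]
force: [-0.2, -0.0, -0.2]
opening: -0.0003
```

Emit:
servo_tool:
  motion:
    - [[0,0,0],0]
    - [[0,0,0],0]
    - [[0,0,0],0]
    - [[0,0,0],0]
    - [[0,0,0],0]

```text
clock: 16.95
position: [0.5343, 0.1489, 0.1016]
ee_rot: [[0.1, 0.796, 0.597], [0.994, -0.061, -0.085], [-0.031, 0.602, -0.798]]
force: [0.6, -0.4, 0.9]
opening: -0.0
```

Emit:
servo_tool:
  motion:
    - [[0,0,0],0]
    - [[0,0,0],0]
    - [[0,0,0],0]
    - [[0,0,0],0]
    - [[0,0,0],0]

```text
clock: 17.45
position: [0.5343, 0.1489, 0.1016]
ee_rot: [[0.1, 0.796, 0.597], [0.994, -0.061, -0.085], [-0.031, 0.602, -0.798]]
force: [0.1, 0.1, 0.2]
opening: 0.0002
```

Emit:
servo_tool:
  motion:
    - [[0,0,0],0]
    - [[0,0,0],0]
    - [[0,0,0],0]
    - [[0,0,0],0]
    - [[0,0,0],0]

```text
clock: 17.95
position: [0.5343, 0.149, 0.1016]
ee_rot: [[0.1, 0.796, 0.597], [0.994, -0.061, -0.085], [-0.031, 0.602, -0.798]]
force: [-0.4, -0.8, 0.0]
opening: 0.0003
```

Emit:
servo_tool:
  motion:
    - [[0,0,0],0]
    - [[0,0,0],0]
    - [[0,0,0],0]
    - [[0,0,0],0]
    - [[0,0,0],0]

```text
clock: 18.45
position: [0.5343, 0.149, 0.1016]
ee_rot: [[0.1, 0.796, 0.597], [0.994, -0.061, -0.085], [-0.031, 0.602, -0.798]]
force: [-0.4, 0.0, -0.3]
opening: -0.0002
```

Emit:
servo_tool:
  motion:
    - [[0,0,0],0]
    - [[0,0,0],0]
    - [[0,0,0],0]
    - [[0,0,0],0]
    - [[0,0,0],0]

```text
clock: 18.95
position: [0.5344, 0.1489, 0.1016]
ee_rot: [[0.1, 0.796, 0.597], [0.994, -0.061, -0.085], [-0.031, 0.602, -0.798]]
force: [-0.4, 0.5, -0.4]
opening: -0.0003
```

Emit:
servo_tool:
  motion:
    - [[0,0,0],0]
    - [[0,0,0],0]
    - [[0,0,0],0]
    - [[0,0,0],0]
    - [[0,0,0],0]

```text
clock: 19.45
position: [0.5343, 0.149, 0.1016]
ee_rot: [[0.1, 0.796, 0.597], [0.994, -0.061, -0.085], [-0.031, 0.602, -0.798]]
force: [-0.3, -0.0, 1.2]
opening: -0.0001
```

Emit:
servo_tool:
  motion:
    - [[0,0,0],0]
    - [[0,0,0],0]
    - [[0,0,0],0]
    - [[0,0,0],0]
    - [[0,0,0],0]

```text
clock: 19.95
position: [0.5343, 0.149, 0.1016]
ee_rot: [[0.1, 0.796, 0.597], [0.994, -0.061, -0.085], [-0.031, 0.602, -0.798]]
force: [-0.2, -0.3, 0.3]
opening: 0.0002
```

Emit:
servo_tool:
  motion:
    - [[0,0,0],0]
    - [[0,0,0],0]
    - [[0,0,0],0]
    - [[0,0,0],0]
    - [[0,0,0],0]

```text
clock: 20.45
position: [0.5343, 0.149, 0.1016]
ee_rot: [[0.1, 0.796, 0.597], [0.994, -0.061, -0.085], [-0.031, 0.602, -0.798]]
force: [0.7, 0.5, 0.3]
opening: -0.0001
```

Emit:
servo_tool:
  motion:
    - [[0,0,0],0]
    - [[0,0,0],0]
    - [[0,0,0],0]
    - [[0,0,0],0]
    - [[0,0,0],0]

```text
clock: 20.95
position: [0.5343, 0.149, 0.1016]
ee_rot: [[0.1, 0.796, 0.597], [0.994, -0.061, -0.085], [-0.031, 0.602, -0.798]]
force: [0.2, 0.1, -0.1]
opening: -0.0
```

```bash
python3 shots.py 14 ww; python3 ang.py 2 w14 w14_; python3 - <<'E'
import cv2,numpy as np
from geo import *
p=np.load('hone.npy')
c=load('w14');im=c['im'][:,:,::-1].copy()[80:270,140:380]
im=cv2.resize(im,None,fx=3,fy=3,interpolation=cv2.INTER_CUBIC)
for u,h in ((-.05,0),(-.062,0),(-.075,0),(-.09,0)): 
    q=(proj(c,H(p,face(u,0,h)))[0]-[140,80]+.5)*3-.5; print(u,q); cv2.circle(im,tuple(int(x) for x in q),2,(0,0,255),-1)
q=((proj(c,ell(p,.068))-[140,80]+.5)*3-.5).astype(np.int32); cv2.polylines(im,[q],True,(0,255,0),1)
cv2.imwrite('pics/z14.png',im)
E
```

```text
wrist 20.95 [0.5343 0.149  0.1016] [ 0.2  0.1 -0.1]
wrist 21.0 [0.5344 0.149  0.1016] [-0.6 -0.7  0.5]
w14 20.95 best -1.152 rad (0.75) cen -1.083 next -1.885 (0.81)
w14_ 21.0 best -1.100 rad (0.74) cen -1.037 next -1.885 (0.81)
-0.05 [361.56210546 390.0047549 ]
-0.062 [363.39796009 338.8092138 ]
-0.075 [365.51178346 278.37997696]
-0.09 [368.09804582 202.0921161 ]
```

View pics/z14.png

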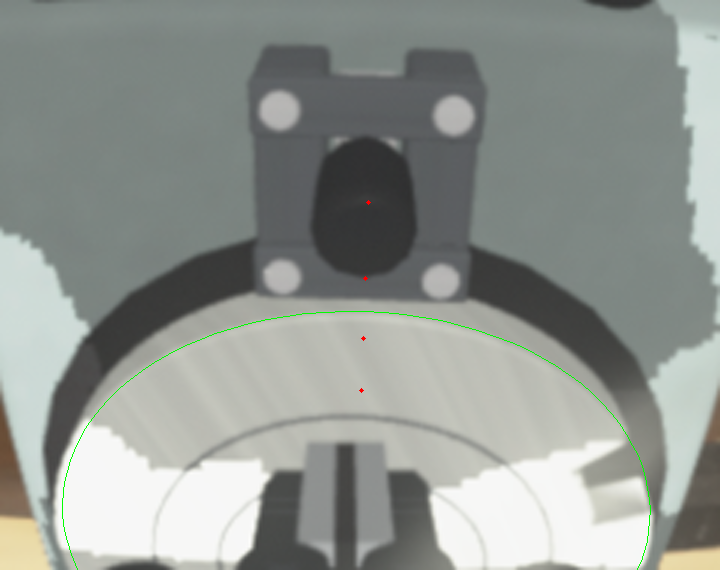

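Emit:
servo_tool:
  motion:
    - [[0,0,0],0]
    - [[0,0,0],0]
    - [[0,0,0],0]
    - [[0,0,0],0]
    - [[0,0,0],0]

```text
clock: 21.55
position: [0.5343, 0.149, 0.1016]
ee_rot: [[0.1, 0.796, 0.597], [0.994, -0.061, -0.085], [-0.031, 0.602, -0.798]]
force: [-0.2, -0.6, 0.5]
opening: -0.0
```

Emit:
servo_tool:
  motion:
    - [[0,0,0],0]
    - [[0,0,0],0]
    - [[0,0,0],0]
    - [[0,0,0],0]
    - [[0,0,0],0]

```text
clock: 22.05
position: [0.5343, 0.1489, 0.1016]
ee_rot: [[0.1, 0.796, 0.597], [0.994, -0.061, -0.085], [-0.031, 0.602, -0.798]]
force: [-0.1, -0.1, 0.8]
opening: -0.0
```

```bash
python3 shots.py 15 www; python3 ang.py 1.5 w15 w15_ w15__
```

```text
wrist 22.05 [0.5343 0.1489 0.1016] [-0.1 -0.1  0.8]
wrist 22.1 [0.5343 0.149  0.1016] [-0.2  0.7 -0.3]
wrist 22.15 [0.5343 0.1489 0.1015] [ 0.8 -0.1  0.4]
w15 22.05 best -0.314 rad (0.68) cen -0.307 next -0.820 (0.93)
w15_ 22.1 best -0.279 rad (0.68) cen -0.273 next -0.785 (0.93)
w15__ 22.15 best -0.244 rad (0.68) cen -0.238 next -0.750 (0.93)
```

Emit:
servo_tool:
  motion:
    - [[0,0,0],0]
    - [[0,0,0],0]
    - [[0,-0.05,0.15],0]
    - [[0,-0.08,0.25],0]

```text
clock: 22.6
position: [0.5352, 0.1488, 0.099]
ee_rot: [[0.1, 0.796, 0.597], [0.994, -0.061, -0.085], [-0.031, 0.602, -0.798]]
force: [1.2, -0.8, -0.6]
opening: 0.0
```

```bash
python3 where.py|head -6; python3 shots.py 16 ww; python3 ang.py 1.5 w16 w16_
```

```text
clock 22.6 force along u,v,h [ 1.04 -0.63 -1.01]
tips u v h mm
 [[-39.6  -16.86  -2.36]
 [-33.86 -16.72  -0.6 ]
 [-40.1   12.12  -3.14]
 [-34.36  12.27  -1.38]]
wrist 22.6 [0.5352 0.1488 0.099 ] [ 1.2 -0.8 -0.6]
wrist 22.65 [0.5352 0.1487 0.0988] [-0.8  0.   0.5]
w16 22.6 best 0.070 rad (0.71) cen 0.067 next -0.838 (0.94)
w16_ 22.65 best 0.105 rad (0.70) cen 0.103 next -0.820 (0.94)
```

Emit:
servo_tool:
  motion:
    - [[0,-0.05,0.15],0]
    - [[0,-0.08,0.25],0]

```text
clock: 22.9
position: [0.5361, 0.1486, 0.0965]
ee_rot: [[0.1, 0.796, 0.597], [0.994, -0.061, -0.085], [-0.031, 0.602, -0.798]]
force: [0.2, 1.1, 0.7]
opening: -0.0
```

```bash
python3 where.py|head -6; python3 shots.py 17 ww; python3 ang.py 1.5 w17 w17_
```

```text
clock 22.9 force along u,v,h [0.26 1.07 0.62]
tips u v h mm
 [[-39.6  -16.96  -4.96]
 [-33.87 -16.82  -3.2 ]
 [-40.1   12.02  -5.75]
 [-34.36  12.17  -3.99]]
wrist 22.9 [0.5361 0.1486 0.0965] [0.2 1.1 0.7]
wrist 22.95 [0.5361 0.1486 0.0963] [-0.6  0.  -0.7]
w17 22.9 best 0.279 rad (0.72) cen 0.273 next -0.733 (0.93)
w17_ 22.95 best 0.314 rad (0.71) cen 0.307 next -0.733 (0.94)
```

Emit:
servo_tool:
  motion:
    - [[0,-0.05,0.15],0]
    - [[0,-0.09,0.3],0]

```text
clock: 23.2
position: [0.5372, 0.1485, 0.0936]
ee_rot: [[0.1, 0.796, 0.597], [0.994, -0.061, -0.085], [-0.031, 0.602, -0.798]]
force: [0.7, 0.6, -0.9]
opening: 0.0001
```

```bash
python3 where.py|head -6; python3 shots.py 18 w; python3 ang.py 1.5 w18
```

```text
clock 23.2 force along u,v,h [ 0.31  0.63 -1.04]
tips u v h mm
 [[-39.54 -17.01  -8.06]
 [-33.81 -16.86  -6.31]
 [-40.04  11.98  -8.85]
 [-34.31  12.13  -7.09]]
wrist 23.2 [0.5372 0.1485 0.0936] [ 0.7  0.6 -0.9]
w18 23.2 best 0.489 rad (0.72) cen 0.471 next -0.750 (0.93)
```

View pics/w18.png

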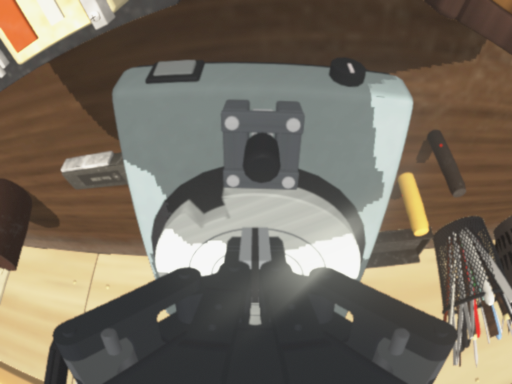

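```bash
python3 - <<'E'
from geo import *
p=np.load('hone.npy')
from scipy.optimize import minimize
import cv2
# static features in wrist images: 4 strap screws; detect bright blobs
for n in ('w3___','w4_','w8','w14','w18'):
    c=load(n); im=cv2.resize(c['im'][:,:,::-1],None,fx=4,fy=4,interpolation=cv2.INTER_CUBIC)
    q=proj(c,H(p,face(-.09,0)))[0]; x,y=[int(v*4) for v in q]
    cv2.imwrite('pics/k_%s.png'%n,im[y-170:y+130,x-170:x+170]); print(n,x-170,y-170)
import numpy as np
a=np.hstack([cv2.imread('pics/k_%s.png'%n) for n in ('w4_','w18')]); print(a.shape); cv2.imwrite('pics/k.png',a)
E
```

```text
w3___ 868 415
w4_ 876 360
w8 877 388
w14 879 418
w18 880 448
(300, 680, 3)
```

View pics/k.png

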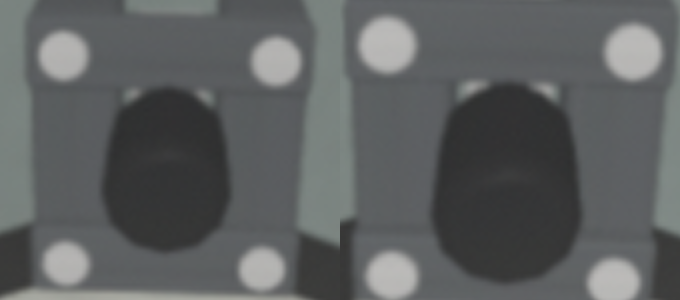

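View pics/k_w3___.png

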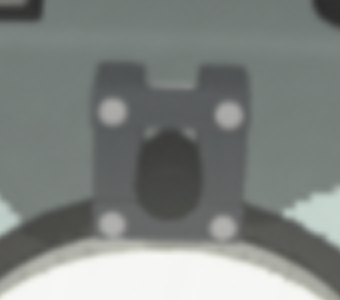

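```bash
python3 - <<'E'
from tip import *
from scipy.optimize import least_squares
p=np.load('hone.npy'); np.set_printoptions(suppress=True,precision=4)
O={'w3___':((868,415),[(112,111),(229,115),(111,224),(222,228)]),
'w4_':((876,360),[(63,55),(276,61),(66,264),(261,269)]),
'w18':((880,448),[(47,45),(293,52),(52,275),(274,281)])}
L=[(load(n),(np.array(q)+o+.5)/4-.5) for n,(o,q) in O.items()]
for i in range(4):
    f=lambda X:np.concatenate([proj(c,X)[0]-q[i] for c,q in L])
    s=least_squares(f,H(p,face(-.09,0))[0]); print('TL TR BL BR'.split()[i],s.x,'uvh mm',toface(p,s.x)[0]*1000,'rms',np.sqrt((s.fun**2).mean()).round(2))
E
```

```text
TL [0.4736 0.1432 0.0696] uvh mm [-109.0064  -14.0764    7.5562] rms 0.09
TR [0.4768 0.1697 0.0692] uvh mm [-108.807    12.5893    7.0354] rms 0.19
BL [0.5051 0.1394 0.0764] uvh mm [-76.8551 -14.5201   3.08  ] rms 0.09
BR [0.5074 0.1667 0.0769] uvh mm [-77.2607  12.8947   3.7059] rms 0.21
```

```bash
python3 - <<'E'
from geo import *
from scipy.optimize import minimize
p=np.load('hone.npy')
# use only front half visible arcs |ang|<1.5 about -x
def sc(c,q,lim=1.45):
    g=cv2.GaussianBlur(cv2.cvtColor(c['im'],cv2.COLOR_RGB2GRAY).astype(np.float32),(0,0),.7)
    th=np.linspace(-lim,lim,140); th=th[(np.abs(th)>.33)]
    def s(rr):
        X=H(p+[q[0],q[1],0],np.array([face(-rr*np.cos(t),-rr*np.sin(t)) for t in th]))+[0,0,q[2]]
        u=proj(c,X).astype(np.float32); return cv2.remap(g,u[:,0].reshape(-1,1),u[:,1].reshape(-1,1),cv2.INTER_LINEAR)[:,0]
    return (np.abs(s(.0665)-s(.0695))).clip(0,25).mean()
import itertools
for names in (['w4_'],['w8'],['w14'],['w18'],['w3_'],['w4_','w14','w18','w3_','w3___']):
    cs=[load(n) for n in names]
    f=lambda q:-sum(sc(c,q) for c in cs)
    G=np.arange(-.012,.0121,.003)
    b=min(((f((a,y,z)),a,y,z) for a in G for y in (-.002,0,.002) for z in G))
    m=minimize(f,b[1:],method='Nelder-Mead',options=dict(xatol=1e-4))
    print(names,m.x.round(4),m.fun, f((0,0,0)))
c=load('w18');im=c['im'][:,:,::-1].copy()[120:290,140:380]
im=cv2.resize(im,None,fx=3,fy=3,interpolation=cv2.INTER_CUBIC)
for h,col in((0,(0,255,0)),(-.012,(0,0,255))):
    q=((proj(c,ell(p,.068,h=h))-[140,120]+.5)*3-.5).astype(np.int32); cv2.polylines(im,[q],True,col,1)
cv2.imwrite('pics/z18.png',im)
E
```

```text
['w4_'] [-0.0147  0.0007 -0.0071] -25.0 -21.755356
['w8'] [-0.0166  0.0007 -0.0066] -25.0 -21.886694
['w14'] [-0.0033 -0.0013 -0.0031] -23.97045135498047 -23.154146
['w18'] [-0.0136  0.0007 -0.009 ] -25.0 -20.722055
['w3_'] [-0.009  0.    -0.   ] -25.0 -25.0
['w4_', 'w14', 'w18', 'w3_', 'w3___'] [-0.0032 -0.0013 -0.0028] -119.78712463378906 -115.63155
```

View pics/z18.png

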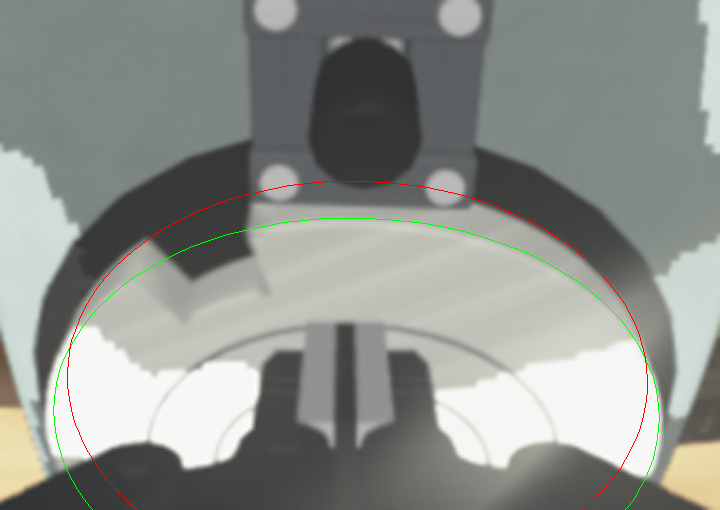

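```bash
python3 shots.py 19 ds; python3 - <<'E'
from geo import *
p=np.load('hone.npy'); o=[]
for n in('d19','s19_'):
    c=load(n); d=np.load('pics/%s.npz'%n); P=d['pos'];R=d['rot']
    ctr=proj(c,P)[0]; x0,y0=[int(v) for v in ctr-40]; k=5
    im=cv2.resize(c['im'][y0:y0+80,x0:x0+80,::-1],None,fx=k,fy=k,interpolation=cv2.INTER_CUBIC)
    f=lambda X:tuple(int(v) for v in (proj(c,X)[0]-[x0,y0]+.5)*k-.5)
    cv2.circle(im,f(P),3,(255,0,0),-1); 
    for a in(-.007,.007): cv2.circle(im,f(P+R@[a,0,.017]),2,(0,0,255),-1)
    q=((proj(c,ell(p,.068))-[x0,y0]+.5)*k-.5).astype(np.int32); cv2.polylines(im,[q],True,(0,255,0),1)
    q=((proj(c,ell(p,.017))-[x0,y0]+.5)*k-.5).astype(np.int32); cv2.polylines(im,[q],True,(0,255,255),1)
    o.append(im)
cv2.imwrite('pics/z19.png',np.hstack(o))
E
```

```text
side 23.25 [0.5372 0.1484 0.0934] [0.2 0.3 0. ]
scene 23.3 [0.5371 0.1484 0.0934] [-1.2 -0.7  0.6]
```

View pics/z19.png

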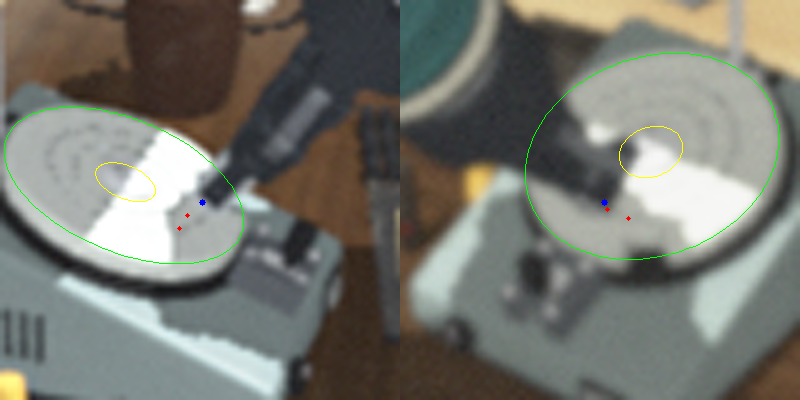

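```bash
python3 - <<'E'
from geo import *
o=[]
for n in('d19','s19_'):
    c=load(n); d=np.load('pics/%s.npz'%n); P=d['pos'];R=d['rot']
    ctr=proj(c,P)[0]; x0,y0=[int(v) for v in ctr-[22,18]]; k=9
    im=cv2.resize(c['im'][y0:y0+44,x0:x0+44,::-1],None,fx=k,fy=k,interpolation=cv2.INTER_CUBIC)
    f=lambda X:tuple(int(v) for v in (proj(c,X)[0]-[x0,y0]+.5)*k-.5)
    im=cv2.convertScaleAbs(im.astype(np.float32),alpha=1.3,beta=-20)
    for z in (-.02,0,.017): cv2.circle(im,f(P+R@[0,0,z]),2,(0,0,255),-1)
    o.append(im)
cv2.imwrite('pics/z19b.png',np.hstack(o))
E
```

```text
(no output)
```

View pics/z19b.png

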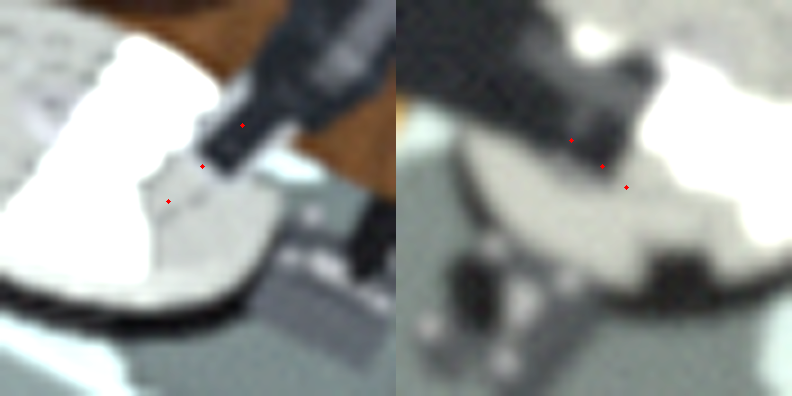

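Emit:
servo_tool:
  motion:
    - [[-1.5,0.74,0.26],0]
    - [[-1.5,0.7,0.4],0]
    - [[-1.5,0.66,0.52],0]

```text
clock: 23.65
position: [0.544, 0.1325, 0.0939]
ee_rot: [[0.101, 0.796, 0.597], [0.994, -0.062, -0.086], [-0.031, 0.602, -0.798]]
force: [-0.1, -0.3, -1.5]
opening: -0.0004
```

```bash
sed -i 's/np.array(\[a,b,.017\])/np.array([a,b,.002])/; s/(-.003,.003)/(-.011,.011)/' tip.py; python3 where.py|head -6; python3 shots.py 20 w; python3 ang.py 1.5 w20
```

```text
clock 23.65 force along u,v,h [-0.54 -0.35 -1.37]
tips u v h mm
 [[-43.52 -31.99   1.31]
 [-22.49 -31.47   7.76]
 [-43.99  -3.     0.52]
 [-22.96  -2.48   6.97]]
wrist 23.65 [0.544  0.1325 0.0939] [-0.1 -0.3 -1.5]
w20 23.65 best 0.803 rad (0.69) cen 0.773 next 1.484 (0.78)
```

Emit:
servo_tool:
  motion:
    - [[0,-0.03,0.1],0]
    - [[0,-0.06,0.2],0]

```text
clock: 23.9
position: [0.5446, 0.1329, 0.0918]
ee_rot: [[0.1, 0.796, 0.597], [0.995, -0.061, -0.085], [-0.031, 0.602, -0.798]]
force: [-0.9, 1.0, -0.4]
opening: -0.0002
```

Emit:
servo_tool:
  motion:
    - [[0,-0.03,0.1],0]

```text
clock: 24.0
position: [0.545, 0.1327, 0.0909]
ee_rot: [[0.1, 0.796, 0.597], [0.995, -0.061, -0.085], [-0.031, 0.602, -0.798]]
force: [-0.5, 0.8, 0.6]
opening: 0.0002
```

```bash
python3 where.py|head -6; python3 shots.py 21 ww; python3 ang.py 1.7 w21 w21_
```

```text
clock 24.0 force along u,v,h [-0.37  0.73  0.79]
tips u v h mm
 [[-43.67 -31.69  -1.85]
 [-22.64 -31.15   4.6 ]
 [-44.18  -2.71  -2.63]
 [-23.15  -2.16   3.82]]
wrist 24.0 [0.545  0.1327 0.0909] [-0.5  0.8  0.6]
wrist 24.05 [0.545  0.1326 0.0908] [-0.4 -0.1 -0.6]
w21 24.0 best 1.030 rad (0.62) cen 0.995 next 1.658 (0.68)
w21_ 24.05 best 1.065 rad (0.62) cen 1.029 next 1.658 (0.68)
```

Emit:
servo_tool:
  motion:
    - [[0,-0.04,0.14],0]
    - [[0,-0.08,0.28],0]

```text
clock: 24.3
position: [0.5462, 0.1323, 0.0886]
ee_rot: [[0.1, 0.795, 0.598], [0.994, -0.061, -0.085], [-0.031, 0.603, -0.797]]
force: [-8.9, -0.5, 12.0]
opening: -0.0
```

```bash
python3 where.py|head -6; python3 shots.py 22 wd; python3 ang.py 1.7 w22;python3 - <<'E'
from geo import *
o=[]
for n in('d22_','w22'):
    c=load(n); d=np.load('pics/%s.npz'%n); P=d['pos'];R=d['rot']
    ctr=proj(c,P)[0]; x0,y0=[int(v) for v in ctr-([22,22] if n[0]=='d' else [44,44])]; k=9 if n[0]=='d' else 4.5
    w=int(396/k)
    im=cv2.resize(c['im'][y0:y0+w,x0:x0+w,::-1],(396,396),interpolation=cv2.INTER_CUBIC)
    f=lambda X:tuple(int(v) for v in (proj(c,X)[0]-[x0,y0]+.5)*k-.5)
    for z in (0,.017): 
      for y in (-.011,0): cv2.circle(im,f(P+R@[0,y,z]),2,(0,0,255),-1)
    o.append(im)
cv2.imwrite('pics/z22.png',np.hstack(o))
E
```

```text
clock 24.3 force along u,v,h [-4.14 -1.46 14.3 ]
tips u v h mm
 [[-43.21 -32.01  -4.47]
 [-22.19 -31.47   1.99]
 [-43.71  -3.02  -5.26]
 [-22.68  -2.49   1.21]]
wrist 24.3 [0.5462 0.1323 0.0886] [-8.9 -0.5 12. ]
side 24.35 [0.5462 0.1322 0.0885] [-9.8 -0.9 13.6]
w22 24.3 best 1.152 rad (0.60) cen 1.141 next 1.658 (0.73)
```

View pics/z22.png

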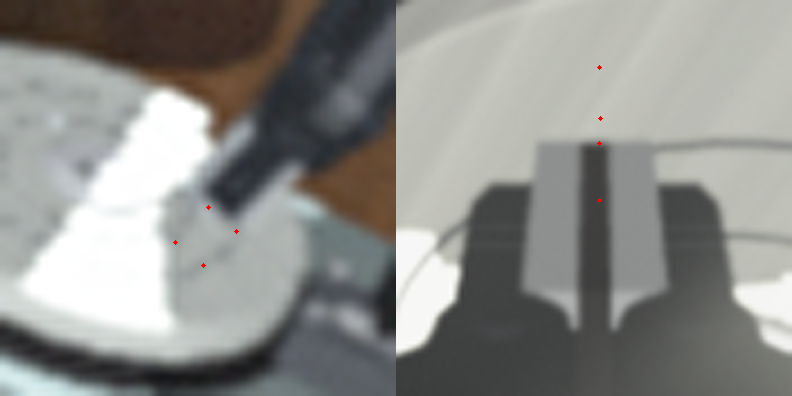

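Emit:
servo_tool:
  motion:
    - [[0.5,-0.06,-0.06],0]
    - [[1.3,-0.06,-0.08],0]
    - [[2.1,0.08,-0.06],0]
    - [[2.9,0.38,0.01],0]
    - [[3.6,0.78,0.11],0]

```text
clock: 24.9
position: [0.5566, 0.1682, 0.0914]
ee_rot: [[0.099, 0.796, 0.598], [0.995, -0.061, -0.084], [-0.031, 0.603, -0.797]]
force: [-7.1, 2.0, 9.7]
opening: -0.0002
```

```bash
python3 where.py|head -6; python3 shots.py 23 ww; python3 ang.py 1.7 w22 w23 w23_
```

```text
clock 24.9 force along u,v,h [-3.56  1.2  11.58]
tips u v h mm
 [[-36.18   4.83  -4.02]
 [-15.16   5.37   2.44]
 [-36.69  33.81  -4.77]
 [-15.67  34.35   1.69]]
wrist 24.9 [0.5566 0.1682 0.0914] [-7.1  2.   9.7]
wrist 24.95 [0.5579 0.1692 0.0922] [-6.6  5.3  8.3]
w22 24.3 best 1.152 rad (0.60) cen 1.141 next 1.658 (0.73)
w23 24.9 best 0.262 rad (0.65) cen 0.236 next -1.693 (0.66)
w23_ 24.95 best 0.192 rad (0.66) cen 0.176 next -1.693 (0.72)
```

```bash
python3 shots.py 24 ww; python3 ang.py 1.7 w24_;python3 where.py|head -6;  python3 - <<'E'
from geo import *
c=load('w24_');im=c['im'][:,:,::-1].copy()[100:260,160:360]
cv2.imwrite('pics/z24.png',cv2.resize(im,None,fx=4,fy=4,interpolation=cv2.INTER_CUBIC)[:600,:800])
E
```

```text
wrist 25.0 [0.5575 0.1689 0.0919] [-5.8  1.5  9.9]
wrist 25.05 [0.5572 0.1684 0.0918] [-5.4  2.3  9.3]
w24_ 25.05 best 0.227 rad (0.67) cen 0.204 next -1.693 (0.69)
clock 25.1 force along u,v,h [-3.5   1.83 12.46]
tips u v h mm
 [[-35.7    4.86  -3.94]
 [-14.68   5.4    2.54]
 [-36.21  33.84  -4.69]
 [-15.19  34.38   1.79]]
```

View pics/z24.png

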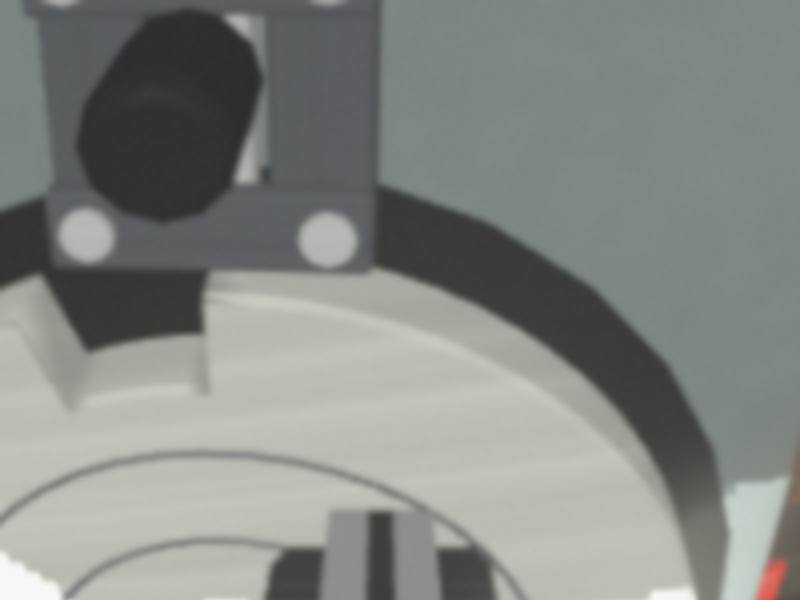

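Emit:
servo_tool:
  motion:
    - [[0,0.12,-0.38],0]
    - [[-1.5,-0.2,-0.45],0]
    - [[-3,-0.61,-0.52],0]
    - [[-3,-0.64,-0.42],0]
    - [[-3,-0.71,-0.2],0]

```text
clock: 25.6
position: [0.5469, 0.1382, 0.0894]
ee_rot: [[0.101, 0.796, 0.597], [0.994, -0.062, -0.085], [-0.031, 0.603, -0.797]]
force: [-7.8, 0.7, 6.5]
opening: 0.0001
```

```bash
python3 where.py|head -6; python3 shots.py 25 ww; python3 ang.py 1.7 w25 w25_
```

```text
clock 25.6 force along u,v,h [-5.17 -0.12  8.77]
tips u v h mm
 [[-42.9  -26.01  -3.67]
 [-21.87 -25.49   2.79]
 [-43.37   2.97  -4.45]
 [-22.35   3.49   2.  ]]
wrist 25.6 [0.5469 0.1382 0.0894] [-7.8  0.7  6.5]
wrist 25.65 [0.5469 0.1384 0.0891] [-8.   1.4  8.7]
w25 25.6 best 0.262 rad (0.72) cen 0.253 next 0.977 (0.92)
w25_ 25.65 best 0.262 rad (0.71) cen 0.248 next -0.820 (0.92)
```

Emit:
servo_tool:
  motion:
    - [[0.3,0,0],0]
    - [[0.6,-0.03,-0.02],0]
    - [[0.9,-0.05,-0.03],0]
    - [[1.05,-0.06,-0.03],0]
    - [[1.05,-0.06,-0.03],0]

```text
clock: 26.2
position: [0.5478, 0.1498, 0.0893]
ee_rot: [[0.099, 0.795, 0.598], [0.995, -0.061, -0.084], [-0.031, 0.603, -0.797]]
force: [-4.5, 0.3, 7.3]
opening: -0.0001
```

```bash
python3 where.py|head -6; python3 shots.py 26 ww; python3 ang.py 1.7 w26 w26_;  python3 - <<'E'
from geo import *
c=load('w26_');im=c['im'][:,:,::-1].copy()[100:260,160:360]
cv2.imwrite('pics/z26.png',cv2.resize(im,None,fx=4,fy=4,interpolation=cv2.INTER_CUBIC)[:600,:800])
E
```

```text
clock 26.2 force along u,v,h [-1.76 -0.19  8.44]
tips u v h mm
 [[-43.26 -14.45  -3.69]
 [-22.24 -13.9    2.78]
 [-43.77  14.54  -4.46]
 [-22.75  15.08   2.02]]
wrist 26.2 [0.5478 0.1498 0.0893] [-4.5  0.3  7.3]
wrist 26.25 [0.5478 0.1497 0.0893] [-5.1 -0.5  7.9]
w26 26.2 best -0.017 rad (0.70) cen -0.017 next -0.873 (0.95)
w26_ 26.25 best -0.017 rad (0.70) cen -0.016 next -0.873 (0.95)
```

View pics/z26.png

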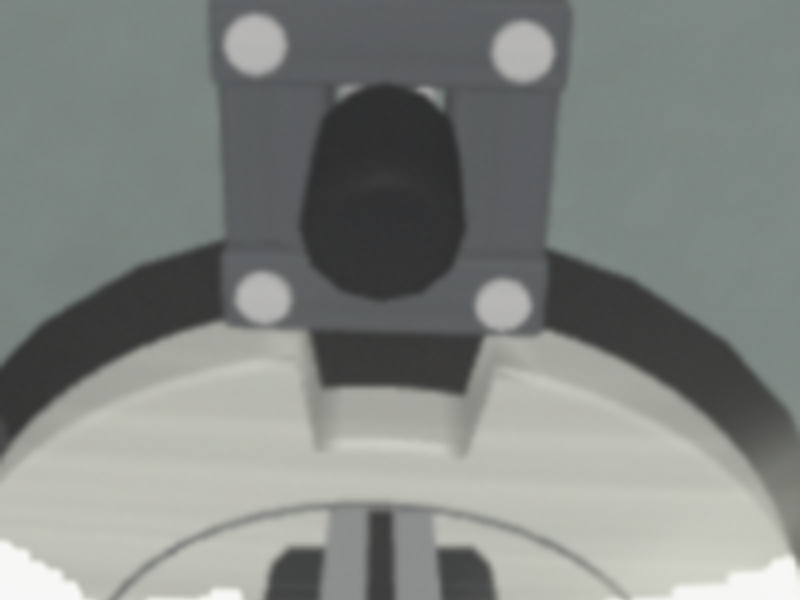

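Emit:
servo_tool:
  motion:
    - [[-0.07,0,0],0]
    - [[-0.14,0,0],0]
    - [[-0.14,0,0],0]

```text
clock: 26.6
position: [0.5476, 0.1482, 0.0893]
ee_rot: [[0.1, 0.795, 0.598], [0.995, -0.061, -0.085], [-0.031, 0.603, -0.797]]
force: [-3.4, 1.6, 8.7]
opening: -0.0002
```

Emit:
servo_tool:
  motion:
    - [[-0.01,0.06,-0.19],0]
    - [[-0.02,0.12,-0.4],0]
    - [[-0.05,0.3,-1],0]
    - [[-0.08,0.6,-2],0]

```text
clock: 27.0
position: [0.5394, 0.148, 0.1084]
ee_rot: [[0.1, 0.797, 0.596], [0.994, -0.061, -0.085], [-0.032, 0.602, -0.798]]
force: [-0.5, -0.1, -0.1]
opening: -0.0001
```

```bash
python3 where.py|head -6; python3 shots.py 27 wsww; python3 ang.py 1.7 w27 w27__ w27___;  python3 - <<'E'
from geo import *
c=load('w27___');im=c['im'][:,:,::-1].copy()[90:250,160:360]
cv2.imwrite('pics/z27.png',cv2.resize(im,None,fx=4,fy=4,interpolation=cv2.INTER_CUBIC)[:600,:800])
E
```

```text
clock 27.0 force along u,v,h [-0.55 -0.12  0.07]
tips u v h mm
 [[-44.41 -17.1   17.04]
 [-23.38 -16.56  23.47]
 [-44.92  11.89  16.25]
 [-23.88  12.43  22.68]]
wrist 27.0 [0.5394 0.148  0.1084] [-0.5 -0.1 -0.1]
scene 27.05 [0.5396 0.1482 0.1101] [0.5 1.4 1.6]
wrist 27.1 [0.54   0.1483 0.1098] [-0.8  0.1  0.1]
wrist 27.15 [0.54   0.1482 0.1093] [ 0.  -0.6  0.2]
w27 27.0 best 0.035 rad (0.61) cen 0.030 next -0.925 (0.95)
w27__ 27.1 best 0.035 rad (0.65) cen 0.031 next -0.908 (0.95)
w27___ 27.15 best 0.035 rad (0.66) cen 0.032 next -0.908 (0.95)
```

View pics/z27.png

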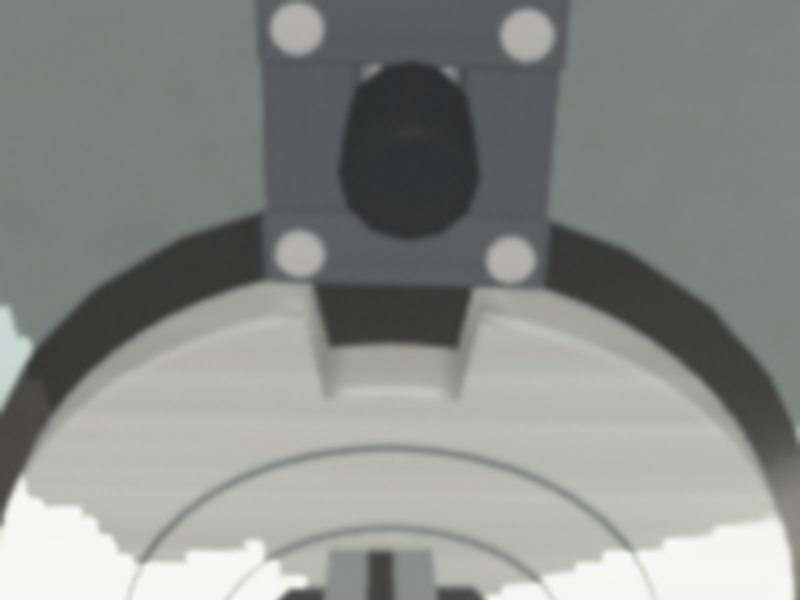

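```bash
python3 - <<'E'
from tip import *
from scipy.optimize import least_squares
p=np.load('hone.npy'); np.set_printoptions(suppress=True,precision=2)
O={'w27___':((640,360),340,480,240),'w18':((880,448),92,242,283),'w4_':((876,360),102,231,252),'w3___':((868,415),135,203,220)}
L=[(load(n),o) for n,o in O.items()]
t=np.linspace(0,2*np.pi,72)
def pred(c,K):
    X=H(p,np.array([face(K[0]+.0075*np.cos(a),K[1]+.0075*np.sin(a),K[2]) for a in t])); q=(proj(c,X)+.5)*4-.5
    return np.array([q[:,0].min(),q[:,0].max(),q[:,1].max()])
def res(K): return np.concatenate([pred(c,K)-[o[1]+o[0][0],o[2]+o[0][0],o[3]+o[0][1]] for c,o in L])
s=least_squares(res,[-.09,0,.025],x_scale=.01); print(s.x*1000); print(res(s.x).reshape(-1,3))
J=s.jac; print('sd',np.sqrt(np.diag(np.linalg.inv(J.T@J)))*3*1000)
for h in (.020,.025,.03):
    m=least_squares(lambda k:res([k[0],k[1],h]),[-.09,0]); print(h,m.x*1000,m.cost)
from cell import r
c=L[0][0]; print('wrist z27 TCP face',toface(p,c['pos'])*1000)
E
```

```text
[-97.44  -0.67  24.45]
[[-0.66  0.46  0.7 ]
 [-0.26  0.49 -0.95]
 [ 0.21  0.25  0.88]
 [-0.21 -0.75 -1.02]]
sd [0.92 0.13 1.66]
0.02 [-95.02  -0.63] 32.549135674169044
0.025 [-97.74  -0.67] 2.9416778529815355
0.03 [-100.46   -0.71] 58.415888525413045
wrist z27 TCP face [[-33.89  -2.06  22.41]]
```

Emit:
servo_tool:
  motion:
    - [[0.13,-1.4,-2.3],0]
    - [[0.18,-3.8,-3.1],0]
    - [[0.22,-6.2,-3.8],0]
    - [[0.26,-7.98,-4.3],0]
    - [[0.26,-7.98,-4.3],0]

```text
clock: 27.7
position: [0.4483, 0.1589, 0.093]
ee_rot: [[0.099, 0.798, 0.595], [0.995, -0.06, -0.085], [-0.033, 0.6, -0.799]]
force: [1.0, 0.4, 0.0]
opening: -0.0
```

```bash
sed -i 's/np.array(\[a,b,.002\])/np.array([a,b,0])/' tip.py; python3 where.py; python3 shots.py 28 ww; python3 ang.py 1 w28 w28_
```

```text
clock 27.7 force along u,v,h [ 0.96  0.46 -0.31]
tips u v h mm
 [[-136.45  -16.03   35.94]
 [-115.41  -15.46   42.33]
 [-136.99   12.95   35.14]
 [-115.95   13.52   41.52]]
tool coords of u,v,h dirs (cols)
 [[-0.02  1.   -0.03]
 [ 0.96  0.03  0.29]
 [ 0.29 -0.02 -0.96]]
wrist 27.7 [0.4483 0.1589 0.093 ] [1.  0.4 0. ]
wrist 27.75 [0.4501 0.1592 0.0941] [ 0.8 -1.2 -0.1]
w28 27.7 best -0.995 rad (0.92) cen -1.020 next 0.995 (0.96)
w28_ 27.75 best -0.995 rad (0.90) cen -1.059 next -0.279 (1.00)
```

View pics/w28_.png

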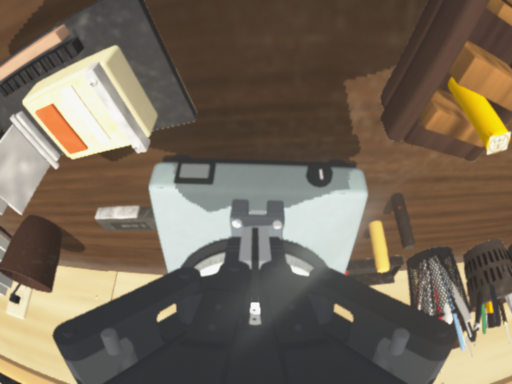

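Emit:
servo_tool:
  motion:
    - [[0.03,-0.15,0.9],0]
    - [[0.06,-0.3,1.8],0]
    - [[0.1,-0.43,2.5],0]
    - [[0.1,-0.45,2.69],0]

```text
clock: 28.2
position: [0.4642, 0.1579, 0.07]
ee_rot: [[0.101, 0.796, 0.597], [0.994, -0.062, -0.086], [-0.031, 0.602, -0.798]]
force: [0.0, -0.2, 0.8]
opening: 0.0
```

```bash
python3 where.py|head -6; python3 shots.py 29 ds; python3 where.py|head -6; python3 - <<'E'
from geo import *
o=[]
for n in('d29','s29_'):
    c=load(n); d=np.load('pics/%s.npz'%n); P=d['pos'];R=d['rot']
    ctr=proj(c,P)[0]; x0,y0=[int(v) for v in ctr-[30,30]]; k=6
    im=cv2.resize(c['im'][y0:y0+60,x0:x0+65,::-1],None,fx=k,fy=k,interpolation=cv2.INTER_CUBIC)
    o.append(im)
cv2.imwrite('pics/z29.png',np.hstack(o))
E
```

```text
clock 28.2 force along u,v,h [ 0.31 -0.24  0.74]
tips u v h mm
 [[-129.39  -15.28    8.79]
 [-108.36  -14.75   15.24]
 [-129.87   13.7     8.  ]
 [-108.84   14.23   14.44]]
side 28.2 [0.4642 0.1579 0.07  ] [ 0.  -0.2  0.8]
scene 28.25 [0.464  0.1579 0.07  ] [-1.  -0.5  0.4]
clock 28.3 force along u,v,h [-0.29 -0.89  0.29]
tips u v h mm
 [[-129.74  -15.3     9.23]
 [-108.71  -14.77   15.67]
 [-130.23   13.68    8.44]
 [-109.2    14.21   14.88]]
```

View pics/z29.png

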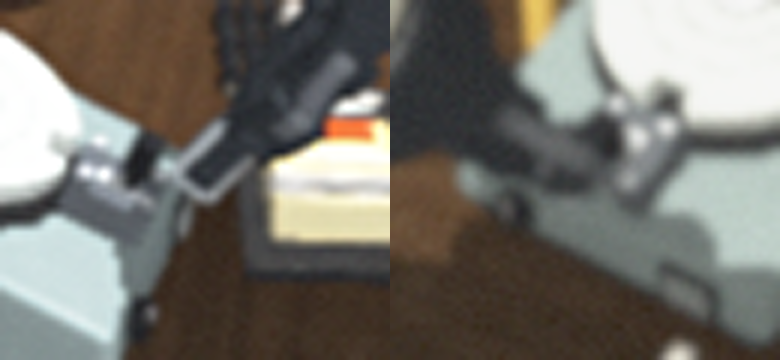

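Emit:
servo_tool:
  motion:
    - [[0,0.34,0.1],0]
    - [[0,0.58,0.17],0]
    - [[-0.01,0.82,0.25],0]
    - [[-0.02,1.06,0.32],0]
    - [[-0.03,1.3,0.39],0]

```text
clock: 28.8
position: [0.4761, 0.1567, 0.0752]
ee_rot: [[0.1, 0.796, 0.597], [0.995, -0.061, -0.085], [-0.031, 0.602, -0.798]]
force: [-3.1, 1.8, 0.8]
opening: 0.0002
```

```bash
python3 where.py|head -6
```

```text
clock 28.8 force along u,v,h [-2.8   1.47  1.88]
tips u v h mm
 [[-116.39  -15.2     9.65]
 [ -95.36  -14.66   16.1 ]
 [-116.9    13.78    8.88]
 [ -95.87   14.32   15.32]]
```

Emit:
servo_tool:
  motion:
    - [[0,0.15,0.04],0]
    - [[0,0.29,0.09],0]
    - [[0,0.43,0.13],0]

```text
clock: 29.1
position: [0.4802, 0.1562, 0.0767]
ee_rot: [[0.1, 0.796, 0.597], [0.994, -0.061, -0.085], [-0.031, 0.602, -0.798]]
force: [-3.5, 1.3, 0.9]
opening: 0.0002
```

```bash
python3 where.py|head -4; python3 shots.py 30 sd; python3 where.py|head -4; python3 - <<'E'
from geo import *
o=[]
for n in('d30_','s30'):
    c=load(n); d=np.load('pics/%s.npz'%n); P=d['pos'];R=d['rot']
    ctr=proj(c,P)[0]; x0,y0=[int(v) for v in ctr-[30,30]]; k=6
    im=cv2.resize(c['im'][y0:y0+60,x0:x0+65,::-1],None,fx=k,fy=k,interpolation=cv2.INTER_CUBIC)
    o.append(im)
cv2.imwrite('pics/z30.png',np.hstack(o))
E
```

```text
clock 29.1 force along u,v,h [-3.12  0.88  2.11]
tips u v h mm
 [[-111.94  -15.22    9.58]
 [ -90.92  -14.68   16.03]
scene 29.1 [0.4802 0.1562 0.0767] [-3.5  1.3  0.9]
side 29.15 [0.4805 0.1562 0.0768] [-2.1  1.   0.9]
clock 29.2 force along u,v,h [-1.63  0.65 -0.19]
tips u v h mm
 [[-111.75  -15.2     9.63]
 [ -90.72  -14.66   16.09]
```

View pics/z30.png

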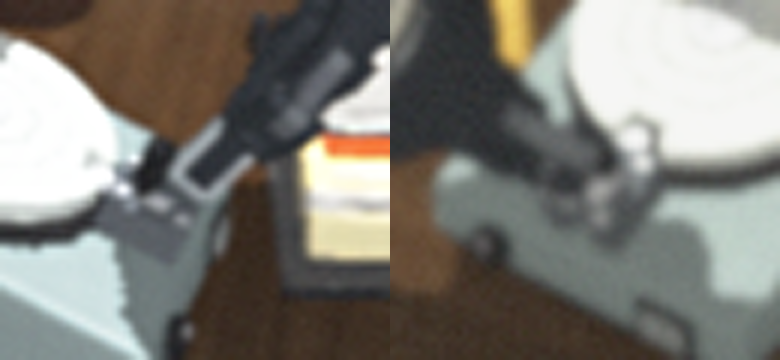

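Emit:
servo_tool:
  motion:
    - [[0,0.15,0.04],0]
    - [[0,0.29,0.09],0]

```text
clock: 29.4
position: [0.483, 0.156, 0.0777]
ee_rot: [[0.1, 0.796, 0.597], [0.994, -0.061, -0.085], [-0.031, 0.602, -0.798]]
force: [-5.8, 1.6, 0.6]
opening: 0.0002
```

Emit:
servo_tool:
  motion:
    - [[0,0.12,0.04],0]

```text
clock: 29.5
position: [0.4834, 0.1558, 0.0775]
ee_rot: [[0.1, 0.797, 0.596], [0.995, -0.061, -0.085], [-0.032, 0.601, -0.799]]
force: [-12.5, 3.8, 2.8]
opening: -0.0
```

```bash
python3 where.py|head -4
```

```text
clock 29.5 force along u,v,h [-11.05   2.44   7.04]
tips u v h mm
 [[-108.71  -15.32    9.29]
 [ -87.67  -14.77   15.7 ]
```

Emit:
servo_tool:
  motion:
    - [[0,0.06,0.02],0]
    - [[0,0.06,0.02],0]

```text
clock: 29.7
position: [0.4834, 0.1557, 0.0773]
ee_rot: [[0.099, 0.798, 0.595], [0.995, -0.06, -0.085], [-0.032, 0.6, -0.799]]
force: [-11.6, 2.3, 3.7]
opening: 0.0
```

Emit:
servo_tool:
  motion:
    - [[0,-0.3,-0.09],0]
    - [[0,-1,-0.3],0]
    - [[0,-2.2,-0.9],0]
    - [[0,-2.8,-3],0]
    - [[0,-2.8,-5],0]

```text
clock: 30.2
position: [0.4304, 0.1614, 0.1004]
ee_rot: [[0.1, 0.797, 0.595], [0.994, -0.061, -0.086], [-0.033, 0.6, -0.799]]
force: [0.4, -0.0, 0.9]
opening: 0.0005
```

```bash
python3 where.py|head -6
```

```text
clock 30.2 force along u,v,h [0.71 0.   0.68]
tips u v h mm
 [[-150.95  -15.43   49.08]
 [-129.91  -14.88   55.47]
 [-151.46   13.55   48.26]
 [-130.42   14.1    54.65]]
```

Emit:
servo_tool:
  motion:
    - [[0,1,-3],0]
    - [[0,2,-7],0]
    - [[0,3,-10],0]
    - [[0,3,-10],0]

```text
clock: 30.6
position: [0.3969, 0.1694, 0.2032]
ee_rot: [[0.099, 0.792, 0.602], [0.995, -0.062, -0.083], [-0.028, 0.607, -0.794]]
force: [0.8, 0.5, -1.0]
opening: -0.0001
```

```bash
python3 shots.py 31 ws; python3 ang.py 1 w31; python3 - <<'E'
from tip import *
p=np.load('hone.npy')
c=load('w31');q=proj(c,H(p,face(-.08,0)))[0];x0,y0=[int(v) for v in q-[40,40]]
im=cv2.resize(c['im'][y0:y0+100,x0:x0+80,::-1],None,fx=6,fy=6,interpolation=cv2.INTER_CUBIC)
for u,h,col in ((-.0974,.0245,(0,0,255)),(-.0834,.0245,(0,255,0))):
    X=H(p,np.array([face(u+.0075*np.cos(a),-.0007+.0075*np.sin(a),h) for a in np.linspace(0,6.28,40)]))
    cv2.polylines(im,[((proj(c,X)-[x0,y0]+.5)*6-.5).astype(np.int32)],True,col,1)
c=load('s31_');im2=cv2.resize(c['im'][150:260,190:300,::-1],None,fx=5,fy=5,interpolation=cv2.INTER_CUBIC)
h=min(len(im),len(im2),600);cv2.imwrite('pics/z31.png',np.hstack([im[:h,80:400],im2[:h,:480]]))
E
```

```text
wrist 30.6 [0.3969 0.1694 0.2032] [ 0.8  0.5 -1. ]
scene 30.65 [0.3968 0.169  0.201 ] [-0.5 -0.2  0.1]
w31 30.6 best 0.017 rad (0.56) cen 0.021 next -0.942 (0.98)
```

View pics/z31.png

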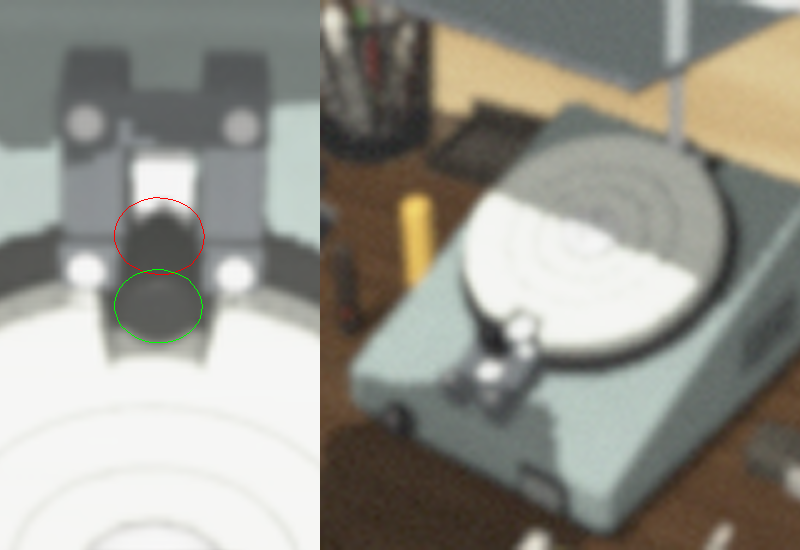

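```bash
python3 shots.py 32 ww; python3 - <<'E'
from tip import *
p=np.load('hone.npy')
c=load('w32_');q=proj(c,H(p,face(-.083,0,.0245)))[0];x0,y0=[int(v) for v in q-[20,18]]
crop=c['im'][y0:y0+36,x0:x0+40,::-1]
im=cv2.resize(crop,None,fx=16,fy=16,interpolation=cv2.INTER_CUBIC); cv2.imwrite('pics/z32.png',im)
g=cv2.cvtColor(crop,cv2.COLOR_BGR2GRAY); cx=int(round(q[0]-x0)); print(q,x0,y0); print(g[:,cx-1:cx+2].mean(1).astype(int))
for u in(-.0834,-.0844,-.0854):
    X=H(p,np.array([face(u+.0075*np.cos(a),-.0007+.0075*np.sin(a),.0245) for a in np.linspace(0,6.28,80)])); print(u,proj(c,X)[:,1].max()-y0)
E
```

```text
wrist 30.7 [0.3965 0.1687 0.1995] [ 0.   0.5 -0.6]
wrist 30.75 [0.3963 0.1684 0.1984] [ 0.5  0.  -0.4]
[255.22167691 190.94087344] 235 172
[239 211 165 109  76  72  73  73  73  74  75  76  76  79  87  96  94  90
  89  89  89  89  90  92 106 140 175 218 242 245 246 246 246 246 245 239]
-0.0834 24.606885262109273
-0.0844 23.81509880759546
-0.0854 23.02032369690818
```

View pics/z32.png

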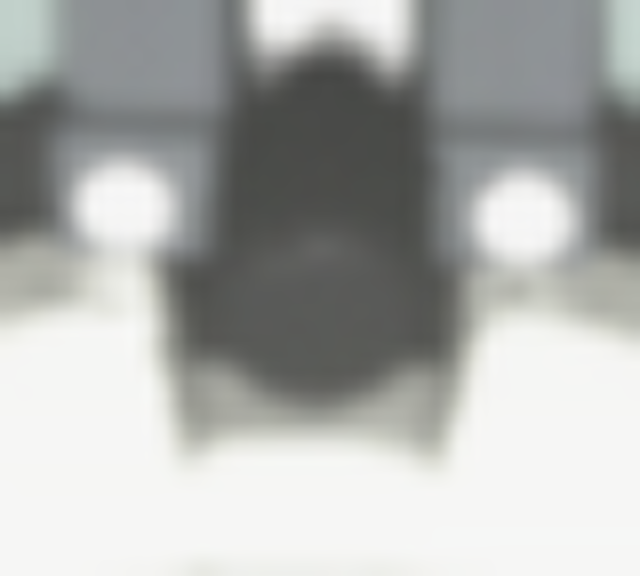

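```bash
python3 shots.py 33 dsw; python3 ang.py 1 w33__; python3 - <<'E'
import cv2,numpy as np
a=cv2.imread('pics/s1.png').astype(int);b=cv2.imread('pics/s33_.png').astype(int)
d=cv2.imread('pics/d0.png').astype(int);e=cv2.imread('pics/d33.png').astype(int)
for nm,A,B,(x,y,w,h) in(('mug s',a,b,(350,215,55,60)),('case s',a,b,(272,232,40,24)),('seals s',a,b,(190,185,26,40)),('seals d',d,e,(215,250,40,40))):
    print(nm,np.abs(A-B)[y:y+h,x:x+w].mean().round(2))
cv2.imwrite('pics/z33.png',np.hstack([np.vstack([A[180:300,180:410],B[180:300,180:410]]) for A,B in((a,b),)]+[np.vstack([d[180:300,180:350],e[180:300,180:350]])]).repeat(2,0).repeat(2,1)[:, :800].astype(np.uint8))
E
```

```text
side 30.8 [0.3962 0.1682 0.1979] [ 0.4 -0.  -0.6]
scene 30.85 [0.3963 0.1681 0.1977] [ 0.7 -0.5 -0. ]
wrist 30.9 [0.3964 0.1681 0.1978] [-0.5  0.5  0.3]
w33__ 30.9 best 0.017 rad (0.53) cen 0.023 next -0.489 (0.98)
mug s 2.56
case s 6.56
seals s 3.37
seals d 2.09
```

View pics/z33.png

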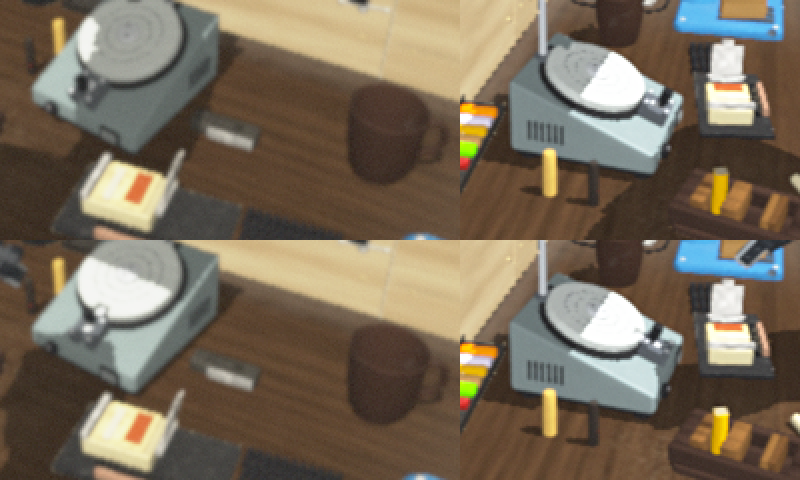

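The before and after views show the mug, the case and both seals where they were. The knob is home in the slot and the platen is at rest, so I am handing in.

```bash
python3 -c "
from cell import r
s=r.observe(); print(s['clock'],s['qvel'].round(2),s['force'].round(1)); print(r.hand_in())"
```

```text
30.95 [-0.03 -0.18  0.48  0.22  0.11 -0.02] [-0.8  0.1  0.2]
the job is handed in; nothing more can be done
None
```

The platen is stopped with its notch in line with the slot, the lock bolt is pushed fully home, and I handed the job in at 30.95 s with the arm clear.

**How it went**
- **Leaning the tool:** the move interface only turns the tool about its own axis. I got the 37° lean back by pushing the fourth joint (wrist pitch) against its limit.
- **Braking:** two attempts to stop the notch at home on its pass missed. The shut fingertips stood roughly level with the tool centre point, not 17 mm ahead as stated, so they did not reach the face. I then stopped the platen where it was, with about 14 N.
- **Lining up:** I dragged the platen back in three fingertip strokes and lifted straight off. It stayed at rest about 1 mm off line.
- **Bolt:** I pushed the knob from the front with about 3 N until it met a hard stop at about 12 N.

**Last checks**
- The knob's edge in the wrist picture matches 14 mm of travel to about half a millimetre.
- The platen is at rest and reads about 0.02 rad from my computed home. The slot itself measures about 0.015 rad from that point.
- The mug, the stone case and both seals look unmoved in the before and after views.

**Not as clean as I would like**
- Early on, hitting the joint limit gave a 113.5 N wrist-force spike, close to the 120 N limit. One reading of that joint showed 120.92° against its 120.89° limit.
- The brake force was above the "few newtons" asked for.

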